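# Lock a tube rack in the reader's loading bay with a wedge

### The arm

A 6-joint arm with a two-finger parallel gripper is mounted at the origin on the work surface. World frame = base frame: x ahead of the robot, y to its left, z up, the work surface at z = 0. Lengths are in m, angles in rad, forces in N, time in s.
With the tool pointing down it reaches from about 0.25 to 0.725 m from the base axis. Payload 4 kg.
Tool frame: the origin (TCP) lies at the very end of the fingers, on their centre line; the grasp point (between the pads) lies 19 mm behind it; z points along the fingers, y is the direction in which the jaws open and shut (so a half turn about z gives the same grasp; the last joint's range is limited). The gripper opens to 85 mm and grips with 20 to 120 N. Pads are 22 mm wide; open, the fingers measure 114 mm over their backs; the gripper's body (76 mm by 85 mm) begins 54 mm behind the grasp point. The pads swing forward as they close: fully open they stand 13 mm farther back than shut.
Start: joints at [-1.326, 0.241, 0.005, 1.335, 0, 1.571], TCP at [0.121, -0.485, 0.231] pointing down, gripper open.
Joint ranges: [-2.72, 2.72], [-1.05, 1.87], [-1.09, 1.28], [-1.99, 2.15], [-1.42, 1.44], [-3.14, 3.14]. Speed limits (rad/s): [2.79, 2.79, 3.14, 3.14, 3.14, 3.14].

### API

Orientations are given as a unit quaternion [x, y, z, w].
In Python, from workcell import bot gives the robot as it stands.
- The arm moves only by the shell command python3 -m crank 'ROWS'. ROWS is JSON, a list that holds one entry, the list of rows, each a list of 5 numbers: the shift along the tool's x, y, z in mm, then the turn about the tool's z in degrees, then the closure in counts, from 0 (fully open) to 255 (shut). In form: [[[tx, ty, tz, turn, grip], ...]]. A call has 1 to 12 rows; each row shifts and turns the pose as measured when the row begins, along the tool's axes as they then stand; what a row does not reach is not made up. A row lasts 1/8 s, in which the tool goes at most 62.5 mm and 10.7 degrees, less where a joint would pass 70% of its speed; a pose out of reach is approached as far as the arm can. A call is refused whole if a number of a shift passes 62.5 or a number of a turn 10.7, either way. A call with a gripper value outside its range is refused whole. The fingers move at their own pace and stop on an object; the grip force is fixed at half the most. Time passes only in rows, so rows that do not move let the fingers close. It gives the time, the measured TCP pose, the force and the opening at its end, in the units of the state.
- bot.get_obs(): the state, without advancing time (a new reading comes with each control period).
- bot.camera(name): name is "scene" or "top" or "wrist"; returns a dict with "img" (384x512x3 uint8, blue, green, red), "depth" (384x512 float32, m along the optical axis (not along the pixel's ray), 0 where there is no reading), "fx", "fy", "cx", "cy" (pixels), "R" (3x3) and "t" (3): a world point X has camera coordinates R X + t; the wrist camera has in their place "T_tool_cam" (4x4, takes a point from camera to tool coordinates, whose origin is the TCP and whose axes are the flange's). Camera axes: x right, y down, z forward; pixel columns grow to the right and rows downward; lengths in m; the calibration is good to about 2 mm. A picture is of the moment at which its call begins: read the wrist's pose just before it.
- bot.job_done(): hands the job in, once; it reports no verdict.
The state is a dict: "clock": time; "joint_pos": joint angles; "joint_vel": joint speeds; "tau": joint torques, N m; "eef_pos": TCP position; "tool_rot": TCP orientation; "ft_force": force on the tool from outside, world axes, zero at the start; "ft_torque": the same for the moment, N m; "grip_width": finger opening in m.
Only numpy, scipy, OpenCV 4.12 (cv2) and the standard library are available. Lean on these libraries where they do the work, as an engineer would, in place of code of your own. Each camera call takes 0.05 s, during which the arm holds its last target.

### The job

Slide the white rack of red-capped tubes fully home against the back stop of the loading bay. Then take the orange wedge and drive it, thin end first, into the gap between the rack and the slanted fence until the rack is locked tight: square against the straight fence and the back stop. Leave it there, do not tip the rack, keep the robot off the reader arm that hangs over the bay, and do not disturb the other things on the bench.

Things in the scene. Friction and masses are not known exactly. Their poses are not given: they have to be found in the camera images.
- bay: Fixed loading bay: aluminium plate 300 x 220 mm, 6 thick, with teal stops. Origin under the plate at bench height; x points inwards (loading direction, to the robot's right, about world -y), y away from the robot, z up. All 'bay' numbers are mm in this frame. Plate: x -180 to 120, y -110 to 110. Straight fence on the +y side: face at y = 50, x -60 to 100, top at z = 46.
- bay_stop (a point): Point on the back stop's face in line with the rack: bay x = 100, y = 8, z = 31. The stop is 56 high. Axes as the bay.
- bay_mouth (a point): Middle of the mouth of the wedge's gap when the rack is against the straight fence: bay x = -45, y = -49, z = 31. The slanted fence (14 thick, top z = 46) bounds it on -y: face from y = -64 at x = -45 to y = -44 at x = 100, 8 degrees, as the wedge's taper. Gap 30 mm wide here, up to 12 less while the rack stands off the straight fence; the wedge presses it over.
- bay_seat (a point): Where the wedge's centre is when all is tight: bay x = -22, y = -47, z = 28.5; the wedge's x axis is then turned +4 degrees (anticlockwise from above) from the bay's x. Some 65 mm of its thick end still stick out of the gap, under the reader arm. Axes as the bay.
- reader_beam (a point): Middle of the underside of the reader arm's fixed white beam: bay x -100 to -70, y -90 to 180, 160 to 195 mm above the bench, on a grey post 50 x 50, 220 high, at bay x = -85, y = 175. No room for a vertical gripper at the rack's home front face or the wedge's end: lean the tool 35 to 50 degrees, fingers pointing inwards under the beam, hand outside (bay -x).
- rack_center (a point): Loose white rack 150 (x) x 84 (y), block 50 high, red-capped tubes up to 95 above its underside, about 0.55 kg. Centre of the block, 25 above its underside. Starts on the bay's plate, 50 to 90 mm short of home (towards bay -x) and 4 to 8 mm off the straight fence. Home: centre at bay x = 25, y = 8, front face at x = -50. Push low on the front face; it takes 1 to 4 N.
- wedge_center (a point): Loose orange wedge 170 long, 45 high, about 0.17 kg, symmetric, lying on the bench; 39 mm thick (along y) at the thick end (x = -85, black mark on top), 15 at the thin tip (x = +85). Its centre, half-way up. Tip points to the robot's right (world -y) within 18 degrees. Grip across the thickness in its upper half, near its balance point (x = -13); a leaning hand has its heel over the thick end. Drive it with 10-15 N.
- tip_box_center (a point): Bystander: blue box 120 x 80 x 50 mm, centre. Leave alone. The wedge and this box lie side by side before the bay, in either order.
- reagent_center (a point): Bystander: amber bottle, 68 mm across, 150 high, near its middle. Leave alone.
- jar_center (a point): Bystander: clear jar with yellow cap, 60 mm across, 70 high, centre. Leave alone.
- stapler_center (a point): Bystander: blue stapler 130 x 34 x 45 mm, near its middle. Leave alone.
Things that resemble listed ones, but are neither listed nor needed, are in the scene too. What is shaped like the part that bears rack_center but blue or purple is not meant.

How it is judged:
By the outcome, as a careful person would: the job done as asked, in the order asked, and still so for the second after the job is handed in, with the robot touching nothing.
It also fails if it takes over 67 s, if anything falls off the work surface, if the arm or the gripper's body presses on something with over 40 N, if the wrist force passes 120 N, or if a joint passes its speed limit or range.

## Working session

There is one attempt and no reset: what is moved stays moved. The work goes in short steps, Python scripts to look and compute and a shell command to move; the robot and the scene stay as the last step left them, time stands still between calls to the robot, and variables do not carry over. Pictures are saved under pics/ and viewed, and the job is handed in when it is done.

```bash
ls; mkdir -p pics; cat > h.py <<'E'
from workcell import bot
import numpy as np, cv2
from scipy.spatial.transform import Rotation as Rn
E
python3 - <<'E'
from h import *
o=bot.get_obs();print(o)
for n in ("scene","top","wrist"):
    c=bot.camera(n);cv2.imwrite(f"pics/{n}0.png",c["img"]);np.savez(f"pics/{n}0.npz",**c)
    print(n,{k:(v if k not in("img","depth") else v.shape) for k,v in c.items()})
E
```

```text
pics
{'clock': 0.0, 'joint_pos': array([-1.32603553e+00,  2.41384571e-01,  3.74271271e-03,  1.33522551e+00,
       -1.30650109e-05,  1.57080275e+00]), 'joint_vel': array([-1.62487355e-03, -1.21195360e-03,  4.89968753e-04,  4.40094438e-05,
       -9.82383750e-04, -2.62185072e-04]), 'tau': array([ 5.41288409e-04, -3.72318721e+01,  2.52408600e+01,  1.70498318e-02,
        7.99119857e-05,  1.02867841e-05]), 'eef_pos': array([ 0.12100478, -0.48448406,  0.23043422]), 'tool_rot': array([ 9.92520720e-01,  1.22071898e-01, -1.32898502e-04, -1.02697980e-03]), 'ft_force': array([-0.19236542, -0.60359329, -0.17793   ]), 'ft_torque': array([-0.06684054, -0.01185121,  0.0692177 ]), 'grip_width': 0.08536223002327689}
scene {'img': (384, 512, 3), 'depth': (384, 512), 'fx': 439.9006996524285, 'fy': 439.9006996524285, 'cx': 247.71138667512747, 'cy': 198.5559076445862, 'R': array([[ 0.47131578,  0.88195661,  0.00373796],
       [ 0.74503948, -0.39587227, -0.53684384],
       [-0.47199322,  0.25580791, -0.84367335]]), 't': array([-0.12383974, -0.29806172,  1.4272232 ])}
top {'img': (384, 512, 3), 'depth'
[... 163 characters left out ...]
-8.61034037e-04],
       [-9.95312801e-01, -2.57508061e-02, -9.32165413e-02],
       [ 9.31629576e-02,  3.27540778e-03, -9.95645487e-01]]), 't': array([-0.08396371,  0.45561002,  1.2004683 ])}
wrist {'img': (384, 512, 3), 'depth': (384, 512), 'fx': 288.1193713076586, 'fy': 288.1193713076586, 'cx': 251.25786827858184, 'cy': 192.08018958408113, 'T_tool_cam': array([[-4.39254098e-04, -9.52383434e-01, -3.04902610e-01,
         7.73109793e-02],
       [ 9.99999305e-01, -8.48270131e-05, -1.17567360e-03,
        -1.13613084e-04],
       [ 1.09382809e-03, -3.04902915e-01,  9.52382810e-01,
        -1.41788708e-01],
       [ 0.00000000e+00,  0.00000000e+00,  0.00000000e+00,
         1.00000000e+00]])}
```

View pics/scene0.png

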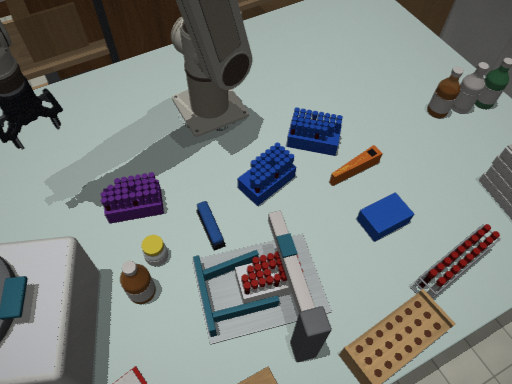

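View pics/top0.png

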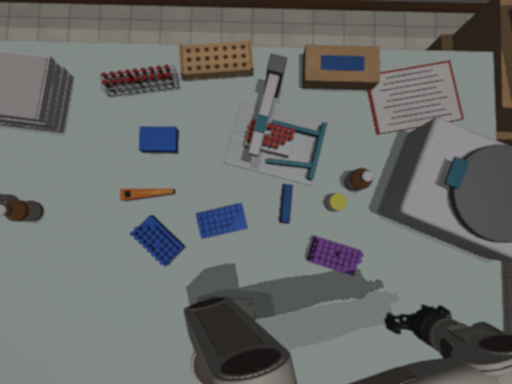

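View pics/wrist0.png

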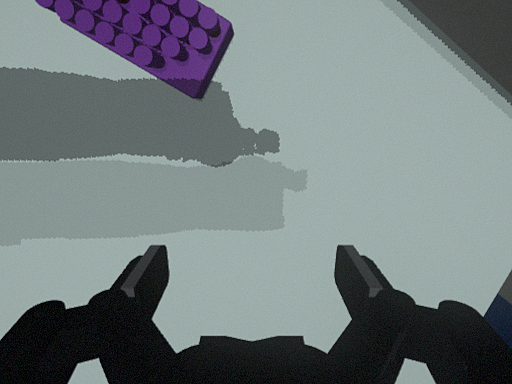

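```bash
cat >> h.py <<'E'
def load(n): return dict(np.load(f"pics/{n}.npz"))
def pts(c,obs=None):
    """world point map from depth"""
    v,u=np.mgrid[0:384,0:512]; z=c["depth"]
    P=np.stack([(u-c["cx"])/c["fx"]*z,(v-c["cy"])/c["fy"]*z,z],-1)
    if "R" in c: return (P-c["t"])@c["R"]
    T=c["T_tool_cam"]; P=P@T[:3,:3].T+T[:3,3]
    return P@Rn.from_quat(obs["tool_rot"]).as_matrix().T+obs["eef_pos"]
def ray(c,u,v,h,obs=None):
    d=np.array([(u-c["cx"])/c["fx"],(v-c["cy"])/c["fy"],1.])
    if "R" in c: o=-c["R"].T@c["t"]; d=c["R"].T@d
    else:
        T=c["T_tool_cam"];Q=Rn.from_quat(obs["tool_rot"]).as_matrix()
        o=Q@T[:3,3]+obs["eef_pos"]; d=Q@T[:3,:3]@d
    return o+d*(h-o[2])/d[2]
E
python3 - <<'E'
from h import *
for n,(a,b,x,y) in {"top0":(85,215,95,335),"scene0":(100,370,170,450)}.items():
    c=load(n); im=c["img"][a:b,x:y]
    k=3.3 if n=="top0" else 2.1
    cv2.imwrite(f"pics/{n}_z.png",cv2.resize(im,None,fx=k,fy=k,interpolation=cv2.INTER_CUBIC))
    P=pts(c); hsv=cv2.cvtColor(c["img"],cv2.COLOR_BGR2HSV)
    H,S,V=hsv[...,0].astype(int),hsv[...,1],hsv[...,2]
    for nm,m in {"orange":(H>5)&(H<16)&(S>180)&(V>120),"teal":(H>85)&(H<100)&(S>130)&(V>40),"blue":(H>105)&(H<122)&(S>150)&(V>60),"red":((H<4)|(H>175))&(S>150)}.items():
        nn,L,st,ce=cv2.connectedComponentsWithStats(m.astype(np.uint8))
        for i in range(1,nn):
            if st[i,4]>40:
                q=P[(L==i)&(c["depth"]>0)]
                q=q[q[:,2]>0.01] if (q[:,2]>0.01).any() else q
                print(n,nm,st[i],"mean",q.mean(0).round(3),"zmax",np.percentile(q[:,2],95).round(3))
E
```

```text
top0 teal [446 159  21  25 178] mean [ 0.499 -0.628  0.247] zmax 0.25
top0 blue [322  57  41  13 488] mean [ 0.859 -0.357  0.083] zmax 0.087
top0 blue [140 127  37  25 864] mean [0.602 0.23  0.051] zmax 0.055
top0 blue [281 185  10  37 262] mean [ 0.404 -0.187  0.046] zmax 0.052
top0 blue [ 197  204   49   33 1085] mean [0.345 0.015 0.079] zmax 0.099
top0 blue [ 131  216   52   49 1213] mean [0.279 0.209 0.079] zmax 0.099
top0 red [158  67  12  12  61] mean [0.805 0.216 0.088] zmax 0.099
top0 red [126  71  13  12  69] mean [0.79  0.316 0.088] zmax 0.1
top0 red [368  90  11  43  61] mean [ 0.739 -0.476  0.011] zmax 0.012
top0 red [247 120   7  21  47] mean [ 0.627 -0.068  0.101] zmax 0.105
top0 red [270 125   7  21  54] mean [ 0.613 -0.138  0.102] zmax 0.105
top0 red [275 127   8  20  50] mean [ 0.609 -0.156  0.102] zmax 0.106
top0 red [282 128   6  15  42] mean [ 0.613 -0.175  0.101] zmax 0.104
scene0 orange [333 146  49  31 319] mean [0.43  0.269 0.044] zmax 0.047
scene0 teal [277 234  20  23 307] mean [ 0.624 -0.1    0.2  ] zmax 0.203
scene0 teal [ 194  250   85   86 1527] mean [ 0.6   -0.233  0.043] zmax 0.057
scene0 teal [  0 277  26  42 838] mean [ 0.493 -0.626  0.245] zmax 0.247
scene0 blue [ 287  108   55   48 1742] mean [0.293 0.206 0.065] zmax 0.096
scene0 blue [ 238  143   58   62 1816] mean [0.359 0.008 0.071] zmax 0.096
scene0 blue [ 357  193   57   48 1551] mean [0.611 0.223 0.045] zmax 0.052
scene0 blue [198 202  25  41 468] mean [ 0.412 -0.193  0.043] zmax 0.049
scene0 red [424 225  67  58 515] mean [0.789 0.289 0.089] zmax 0.097
scene0 red [437 232  62  55 495] mean [0.813 0.295 0.091] zmax 0.097
scene0 red [242 252  45  42 906] mean [ 0.618 -0.149  0.097] zmax 0.103
scene0 red [132 367  15  17  81] mean [ 0.67  -0.493  0.005] zmax 0.008
```

View pics/top0_z.png

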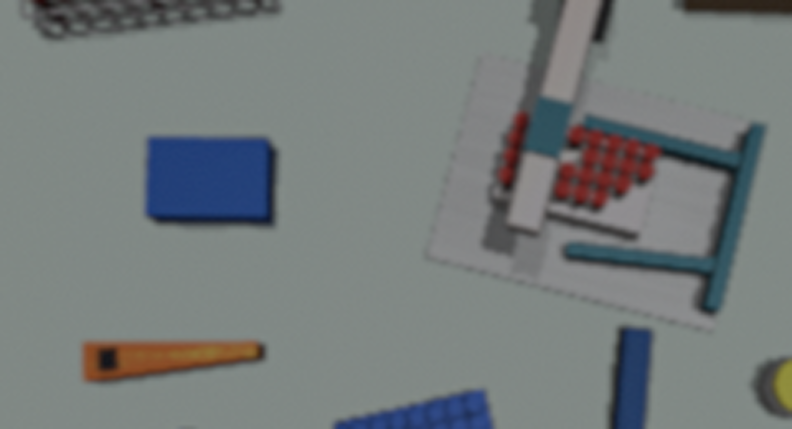

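View pics/scene0_z.png

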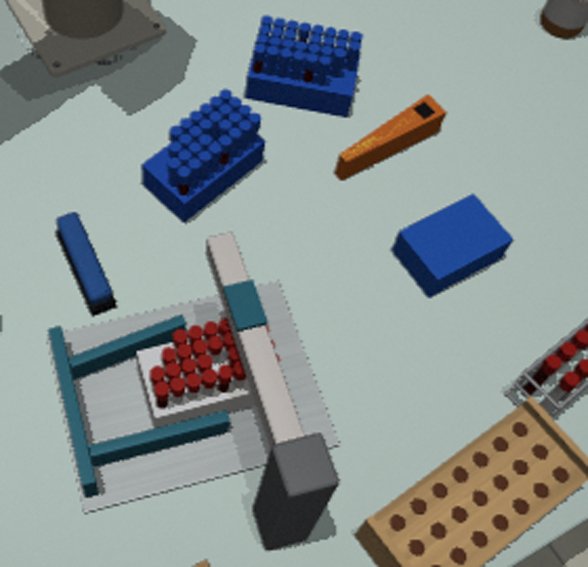

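```bash
python3 - <<'E'
from h import *
c=load("top0");k=3.3
for (u,v) in [(480,58),(427,258),(712,328)]:
    print("platecorner",ray(c,u/k+95-.35,v/k+85-.35,.006).round(4))
s=load("scene0")
for (u,v) in [(281,281),(337,444),(86,512),(55,327)]:
    print("scene corner",ray(s,u/2.1+170-.25,v/2.1+100-.25,.006).round(4))
for n in("top0","scene0"):
    c=load(n);P=pts(c);hsv=cv2.cvtColor(c["img"],cv2.COLOR_BGR2HSV).astype(int)
    H,S,V=hsv[...,0],hsv[...,1],hsv[...,2]
    roi=(P[...,0]>.4)&(P[...,0]<.8)&(P[...,1]<0)&(P[...,1]>-.4)
    m=(H>82)&(H<102)&(S>80)&roi
    for lo,hi in((.051,.062),(.040,.050)):
        mm=(m&(P[...,2]>lo)&(P[...,2]<hi)).astype(np.uint8)
        nn,L,st,ce=cv2.connectedComponentsWithStats(mm,connectivity=8)
        for i in range(1,nn):
            if st[i,4]<25: continue
            q=P[L==i]; r=cv2.minAreaRect(q[:,:2].astype(np.float32))
            ax=np.linalg.svd(q[:,:2]-q[:,:2].mean(0))[2][0]
            print(n,lo,st[i,4],"rect c",np.round(r[0],4),np.round(r[1],4),"dir",np.degrees(np.arctan2(ax[1],ax[0])).round(2),"z",q[:,2].mean().round(4))
    # orange
    m=(H>3)&(H<20)&(S>120)&(V>70)&(P[...,0]>.3)&(P[...,0]<.55)&(P[...,1]>.15)&(P[...,1]<.42)
    q=P[m&(P[...,2]>.035)];r=cv2.minAreaRect(q[:,:2].astype(np.float32));ax=np.linalg.svd(q[:,:2]-q[:,:2].mean(0))[2][0]
    print(n,"wedge",len(q),np.round(r[0],4),np.round(r[1],4),np.degrees(np.arctan2(ax[1],ax[0])),np.median(q[:,2]))
    # sanity: bench height
    f=P[(P[...,0]>.3)&(P[...,0]<.55)&(P[...,1]>.3)&(P[...,1]<.42)&(S<60)];print("bench z",np.median(f[:,2]))
E
```

```text
platecorner [ 0.7456 -0.0304  0.006 ]
platecorner [0.5365 0.0173 0.006 ]
platecorner [ 0.4727 -0.2719  0.006 ]
scene corner [0.5404 0.0204 0.006 ]
scene corner [ 0.7498 -0.035   0.006 ]
scene corner [ 0.6834 -0.3219  0.006 ]
scene corner [ 0.464  -0.2593  0.006 ]
top0 0.051 225 rect c [ 0.5776 -0.2839] [0.0141 0.1852] dir 167.03 z 0.0568
top0 0.04 138 rect c [ 0.6527 -0.2156] [0.1585 0.021 ] dir 76.8 z 0.0464
top0 0.04 154 rect c [ 0.5356 -0.1974] [0.1464 0.0201] dir -94.37 z 0.0466
top0 wedge 389 [0.4231 0.2587] [0.0326 0.1674] -84.3845767888131 0.04608124280374159
bench z 0.001390728841455577
scene0 0.051 475 rect c [ 0.5787 -0.2873] [0.0149 0.1894] dir -13.25 z 0.055
scene0 0.04 319 rect c [ 0.5379 -0.1965] [0.1446 0.015 ] dir -95.12 z 0.0446
scene0 0.04 406 rect c [ 0.6543 -0.2156] [0.1584 0.0147] dir -103.05 z 0.045
scene0 wedge 449 [0.433  0.2609] [0.0376 0.1714] -84.70534548446267 0.044108047397783866
bench z -0.0003820697452111809
```

```bash
python3 -m crank '[[[-50,0,0,0,0],[-50,0,0,0,0],[-50,0,0,0,0],[-50,0,0,0,0],[-50,0,0,0,0],[0,0,0,0,0]]]'; python3 - <<'E'
from h import *
o=bot.get_obs();print({k:np.round(o[k],4) for k in("clock","joint_pos","eef_pos","tool_rot","ft_force")})
E
```

```text
clock: 0.9
eef_pos: [-0.1272, -0.5469, 0.2278]
tool_rot: [0.992, 0.124, 0.001, -0.002]
ft_force: [0.6, 0.3, -0.8]
grip_width: 0.0854
{'clock': np.float64(0.9), 'joint_pos': array([-1.7990e+00,  3.6910e-01,  1.7390e-01,  1.3806e+00, -7.0000e-04,
        1.0933e+00]), 'eef_pos': array([-0.1272, -0.5469,  0.2278]), 'tool_rot': array([ 9.922e-01,  1.244e-01,  5.000e-04, -2.500e-03]), 'ft_force': array([ 0.5854,  0.2906, -0.7724])}
```

```bash
python3 -m crank '[[[-27,53,0,0,0],[-27,53,0,0,0],[-27,53,0,0,0],[-27,53,0,0,0],[-27,53,0,0,0]]]'; python3 - <<'E'
from h import *
o=bot.get_obs();print({k:np.round(o[k],4) for k in("clock","joint_pos","eef_pos","tool_rot","ft_force")})
R=Rn.from_quat(o["tool_rot"]).as_matrix();print(R.round(3))
E
```

```text
clock: 1.52
eef_pos: [-0.1768, -0.7826, 0.207]
tool_rot: [0.992, 0.125, -0.003, 0.01]
ft_force: [-13.8, -58.6, 24.0]
grip_width: 0.0855
{'clock': np.float64(1.525), 'joint_pos': array([-1.7934e+00,  1.0122e+00,  1.2758e+00,  1.8142e+00,  1.2000e-03,
        1.0974e+00]), 'eef_pos': array([-0.1768, -0.7826,  0.207 ]), 'tool_rot': array([ 0.9921,  0.1251, -0.0029,  0.0097]), 'ft_force': array([-13.7696, -58.6155,  23.9715])}
[[ 0.969  0.248 -0.003]
 [ 0.248 -0.969 -0.02 ]
 [-0.008  0.019 -1.   ]]
```

```bash
python3 -m crank '[[[-10,20,0,0,0],[-10,20,0,0,0]]]'; python3 - <<'E'
from h import *
o=bot.get_obs();print({k:np.round(o[k],4) for k in("clock","joint_pos","eef_pos","tool_rot","ft_force")})
R=Rn.from_quat(o["tool_rot"]).as_matrix();print(R.round(3))
E
```

```text
clock: 1.78
eef_pos: [-0.1778, -0.7997, 0.1889]
tool_rot: [0.992, 0.126, -0.006, 0.02]
ft_force: [-0.2, 1.2, 0.9]
grip_width: 0.0856
{'clock': np.float64(1.775), 'joint_pos': array([-1.7902,  1.0351,  1.2754,  1.7696,  0.0018,  1.0986]), 'eef_pos': array([-0.1778, -0.7997,  0.1889]), 'tool_rot': array([ 0.9918,  0.126 , -0.0062,  0.0198]), 'ft_force': array([-0.2203,  1.165 ,  0.941 ])}
[[ 0.968  0.25  -0.007]
 [ 0.25  -0.967 -0.041]
 [-0.017  0.038 -0.999]]
```

```bash
cat > st.py <<'E'
from h import *
o=bot.get_obs();print({k:np.round(o[k],3) for k in("clock","joint_pos","eef_pos","ft_force","grip_width")})
R=Rn.from_quat(o["tool_rot"]).as_matrix();print(R.round(3))
a=np.radians(-103.1);B=np.array([[np.cos(a),-np.sin(a),0],[np.sin(a),np.cos(a),0],[0,0,1]])
p=(o["eef_pos"]-[.6025,-.1832,0])@B
print("bay tcp mm",(p*1000).round(1));print("tool axes in bay\n",(B.T@R).round(3),"tilt",np.degrees(np.arccos(-R[2,2])).round(1))
E
python3 -m crank '[[[-27,53,-20,0,0],[-27,53,-20,0,0],[-27,53,-20,0,0]]]'; python3 st.py
```

```text
clock: 2.15
eef_pos: [-0.1874, -0.8509, 0.2149]
tool_rot: [0.987, 0.126, -0.031, 0.091]
ft_force: [-0.1, 0.5, 0.0]
grip_width: 0.0858
{'clock': np.float64(2.15), 'joint_pos': array([-1.788,  1.011,  1.275,  1.642,  0.002,  1.099]), 'eef_pos': array([-0.187, -0.851,  0.215]), 'ft_force': array([-0.129,  0.492,  0.013]), 'grip_width': np.float64(0.086)}
[[ 0.966  0.255 -0.039]
 [ 0.243 -0.952 -0.187]
 [-0.085  0.171 -0.982]]
bay tcp mm [ 829.4 -618.   214.9]
tool axes in bay
 [[-0.456  0.869  0.191]
 [ 0.886  0.464  0.004]
 [-0.085  0.171 -0.982]] tilt 11.0
```

```bash
python3 -m crank '[[[-27,53,-20,0,0],[-27,53,-20,0,0],[-27,53,-20,0,0],[-27,53,-20,0,0],[-27,53,-20,0,0]]]'; python3 st.py
```

```text
clock: 2.78
eef_pos: [-0.2002, -0.9144, 0.3072]
tool_rot: [0.968, 0.124, -0.073, 0.207]
ft_force: [-0.1, -0.2, -0.1]
grip_width: 0.0855
{'clock': np.float64(2.775), 'joint_pos': array([-1.787,  0.933,  1.275,  1.469,  0.003,  1.1  ]), 'eef_pos': array([-0.2  , -0.914,  0.307]), 'ft_force': array([-0.082, -0.151, -0.124]), 'grip_width': np.float64(0.085)}
[[ 0.959  0.27  -0.09 ]
 [ 0.21  -0.883 -0.419]
 [-0.192  0.383 -0.904]]
bay tcp mm [ 894.1 -616.1  307.2]
tool axes in bay
 [[-0.422  0.799  0.429]
 [ 0.886  0.463  0.008]
 [-0.192  0.383 -0.904]] tilt 25.4
```

```bash
python3 -m crank '[[[-27,53,-20,0,0],[-27,53,-20,0,0],[-27,53,-20,0,0],[-27,53,-20,0,0],[-27,53,-20,0,0]]]'; python3 st.py
```

```text
clock: 3.4
eef_pos: [-0.2073, -0.944, 0.4366]
tool_rot: [0.935, 0.12, -0.111, 0.314]
ft_force: [0.3, 0.5, 1.2]
grip_width: 0.0857
{'clock': np.float64(3.4), 'joint_pos': array([-1.788,  0.826,  1.274,  1.34 ,  0.003,  1.1  ]), 'eef_pos': array([-0.207, -0.944,  0.437]), 'ft_force': array([0.29 , 0.539, 1.152]), 'grip_width': np.float64(0.086)}
[[ 0.947  0.293 -0.133]
 [ 0.154 -0.774 -0.614]
 [-0.283  0.561 -0.778]]
bay tcp mm [ 924.6 -616.3  436.6]
tool axes in bay
 [[-0.365  0.688  0.628]
 [ 0.887  0.461  0.01 ]
 [-0.283  0.561 -0.778]] tilt 38.9
```

```bash
python3 -m crank '[[[-27,53,-20,0,0],[0,0,-20,-10.5,0],[0,0,-20,-10.5,0],[0,0,-20,-10.5,0],[0,0,-20,-10.5,0],[0,0,-20,-10.5,0],[0,0,-20,-10.5,0]]]'; python3 st.py
```

```text
clock: 4.28
eef_pos: [-0.19, -0.8633, 0.569]
tool_rot: [0.719, 0.594, -0.284, 0.224]
ft_force: [-0.2, -1.2, 0.7]
grip_width: 0.0856
{'clock': np.float64(4.275), 'joint_pos': array([-1.788,  0.642,  1.256,  1.444,  0.003, -0.027]), 'eef_pos': array([-0.19 , -0.863,  0.569]), 'ft_force': array([-0.195, -1.22 ,  0.684]), 'grip_width': np.float64(0.086)}
[[ 0.133  0.981 -0.143]
 [ 0.726 -0.195 -0.659]
 [-0.675 -0.016 -0.738]]
bay tcp mm [ 842.  -617.7  569. ]
tool axes in bay
 [[-0.737 -0.033  0.675]
 [-0.035  0.999  0.01 ]
 [-0.675 -0.016 -0.738]] tilt 42.4
```

```bash
cat >> h.py <<'E'
a_=np.radians(-103.1);BR=np.array([[np.cos(a_),-np.sin(a_),0],[np.sin(a_),np.cos(a_),0],[0,0,1]]);BO=np.array([.6025,-.1832,0])
def bay(P): return (P-BO)@BR*1000
def unbay(p): return np.asarray(p)/1000@BR.T+BO
E
python3 - <<'E'
from h import *
for n in("top0","scene0"):
    c=load(n);Q=bay(pts(c));hsv=cv2.cvtColor(c["img"],cv2.COLOR_BGR2HSV).astype(int)
    H,S,V=hsv[...,0],hsv[...,1],hsv[...,2]
    m=(Q[...,2]>50)&(Q[...,2]<63)&(Q[...,0]>-170)&(Q[...,0]<95)&(abs(Q[...,1])<60)
    print(n,"blocktop n",m.sum(),[np.percentile(Q[m][:,i],[1,5,50,95,99]).round(1) for i in(0,1,2)])
    m=(Q[...,2]>85)&(Q[...,2]<112)&(Q[...,0]>-170)&(Q[...,0]<95)&(abs(Q[...,1])<70)&((H<8)|(H>172))&(S>110)
    q=Q[m];print("caps",len(q),[np.percentile(q[:,i],[1,5,50,95,99]).round(1) for i in(0,1,2)])
    r=cv2.minAreaRect(q[:,:2].astype(np.float32));print(r)
E
```

```text
top0 blocktop n 400 [array([-128.6, -123. ,  -19.1,   19.6,   76.9]), array([-57.1, -40.8, -19.1,  36.2,  55.2]), array([50.4, 51.3, 57.2, 61.1, 62.4])]
caps 418 [array([-122.8, -119.9,  -42.2,    6.5,   12.2]), array([-34.1, -30.8,   4.2,  30.7,  33. ]), array([ 90. ,  95.7, 101.6, 105.5, 107.1])]
((-55.059669494628906, -0.29962158203125), (139.39654541015625, 68.49217987060547), 0.17486383020877838)
scene0 blocktop n 576 [array([-90.6, -80.7, -16.8,  20. ,  21.4]), array([-39.8, -37.3,  30.3,  42.2,  43.1]), array([50.4, 51.2, 55.2, 59.9, 62.6])]
caps 921 [array([-82.5, -79.5, -38.8,   9.6,  14.5]), array([-32.5, -27.8,   8.7,  34.6,  36.1]), array([ 86.3,  89.3,  99.6, 102.8, 103.7])]
((-53.07704162597656, 1.3090438842773438), (141.05111694335938, 71.25332641601562), 0.6445932388305664)
```

```bash
python3 - <<'E'
from h import *
c=bot.camera("scene");cv2.imwrite("pics/s1.png",c["img"])
E
python3 -m crank '[[[38,30,-25,1.9,0],[38,30,-25,0,0],[38,30,-25,0,0],[38,30,-25,0,0],[38,30,-25,0,0],[38,30,-25,0,0],[38,30,-25,0,0],[38,30,-25,0,0]]]'; python3 st.py
```

```text
clock: 5.32
eef_pos: [0.1183, -0.571, 0.5152]
tool_rot: [0.732, 0.572, -0.284, 0.237]
ft_force: [1.8, -1.3, -0.0]
grip_width: 0.0861
{'clock': np.float64(5.325), 'joint_pos': array([-1.155, -0.087,  0.109,  1.114, -0.415,  0.518]), 'eef_pos': array([ 0.118, -0.571,  0.515]), 'ft_force': array([ 1.788, -1.324, -0.049]), 'grip_width': np.float64(0.086)}
[[ 0.185  0.972 -0.144]
 [ 0.703 -0.233 -0.672]
 [-0.687  0.023 -0.727]]
bay tcp mm [ 487.4 -383.7  515.2]
tool axes in bay
 [[-0.727  0.007  0.687]
 [ 0.021  1.     0.012]
 [-0.687  0.023 -0.727]] tilt 43.4
```

```bash
python3 -m crank '[[[41,27,-26,-1.2,0],[41,27,-26,0,0],[41,27,-26,0,0],[41,27,-26,0,0],[41,27,-26,0,0],[41,27,-26,0,0],[41,27,-26,0,0]]]'; python3 st.py
```

```text
clock: 6.2
eef_pos: [0.3862, -0.2786, 0.4576]
tool_rot: [0.733, 0.569, -0.28, 0.247]
ft_force: [0.7, -0.0, 0.3]
grip_width: 0.0853
{'clock': np.float64(6.2), 'joint_pos': array([-0.168,  0.091,  0.187,  1.687, -0.766,  1.662]), 'eef_pos': array([ 0.386, -0.279,  0.458]), 'ft_force': array([ 0.656, -0.012,  0.271]), 'grip_width': np.float64(0.085)}
[[ 0.197  0.972 -0.129]
 [ 0.695 -0.231 -0.681]
 [-0.692  0.044 -0.721]]
bay tcp mm [ 142.  -189.   457.6]
tool axes in bay
 [[-0.721  0.005  0.693]
 [ 0.034  0.999  0.028]
 [-0.692  0.044 -0.721]] tilt 43.9
```

```bash
python3 -m crank '[[[41,27,-26,0,0],[41,27,-26,0,0],[41,27,-26,0,0],[41,27,-26,0,0],[41,27,-26,0,0],[41,27,-26,0,0],[41,27,-26,0,0],[0,0,0,0,0]]]'; python3 st.py
```

```text
clock: 7.2
eef_pos: [0.6429, -0.0024, 0.3689]
tool_rot: [0.737, 0.569, -0.251, 0.265]
ft_force: [-0.4, -0.3, 0.7]
grip_width: 0.0853
{'clock': np.float64(7.2), 'joint_pos': array([ 0.297,  0.785,  1.016,  2.145, -0.678,  2.245]), 'eef_pos': array([ 0.643, -0.002,  0.369]), 'ft_force': array([-0.356, -0.306,  0.671]), 'grip_width': np.float64(0.085)}
[[ 0.226  0.972 -0.068]
 [ 0.706 -0.211 -0.676]
 [-0.671  0.105 -0.734]]
bay tcp mm [-185.2   -1.7  368.9]
tool axes in bay
 [[-0.739 -0.014  0.674]
 [ 0.06   0.994  0.087]
 [-0.671  0.105 -0.734]] tilt 42.8
```

```bash
cat > shot.py <<'E'
from h import *
import sys
n=sys.argv[1];o=bot.get_obs()
for k in sys.argv[2:]:
    c=bot.camera(k);np.savez(f"pics/{k}_{n}.npz",eef_pos=o["eef_pos"],tool_rot=o["tool_rot"],**c);cv2.imwrite(f"pics/{k}_{n}.png",c["img"])
E
python3 shot.py a wrist
```

```text
(no output)
```

View pics/wrist_a.png

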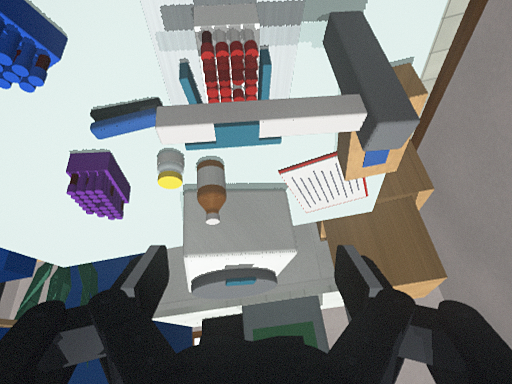

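```bash
python3 -m crank '[[[35,-4,35,0,0],[35,-4,35,0,0],[35,-4,35,0,0],[35,-4,35,0,0]]]'; python3 st.py
```

```text
clock: 7.75
eef_pos: [0.6537, 0.0002, 0.1815]
tool_rot: [0.744, 0.562, -0.239, 0.271]
ft_force: [0.2, 0.2, 0.1]
grip_width: 0.0851
{'clock': np.float64(7.75), 'joint_pos': array([ 0.296,  0.788,  0.544,  1.647, -0.679,  2.258]), 'eef_pos': array([0.654, 0.   , 0.182]), 'ft_force': array([0.157, 0.219, 0.117]), 'grip_width': np.float64(0.085)}
[[ 0.255  0.966 -0.051]
 [ 0.707 -0.222 -0.672]
 [-0.66   0.135 -0.739]]
bay tcp mm [-190.2    8.3  181.5]
tool axes in bay
 [[-0.746 -0.003  0.666]
 [ 0.088  0.991  0.103]
 [-0.66   0.135 -0.739]] tilt 42.4
```

```bash
python3 -m crank '[[[26,-9,42,0,90],[26,-9,42,0,90],[26,-9,42,0,90],[0,0,0,0,90]]]'; python3 st.py; python3 shot.py b wrist scene
```

```text
clock: 8.25
eef_pos: [0.6399, -0.029, 0.0343]
tool_rot: [0.748, 0.557, -0.236, 0.272]
ft_force: [-0.2, -0.4, 0.3]
grip_width: 0.0551
{'clock': np.float64(8.25), 'joint_pos': array([ 0.26 ,  0.861,  0.287,  1.287, -0.688,  2.228]), 'eef_pos': array([ 0.64 , -0.029,  0.034]), 'ft_force': array([-0.157, -0.38 ,  0.344]), 'grip_width': np.float64(0.055)}
[[ 0.269  0.962 -0.05 ]
 [ 0.704 -0.232 -0.671]
 [-0.657  0.145 -0.74 ]]
bay tcp mm [-158.7    1.5   34.3]
tool axes in bay
 [[-0.747  0.008  0.665]
 [ 0.102  0.989  0.103]
 [-0.657  0.145 -0.74 ]] tilt 42.3
```

View pics/wrist_b.png

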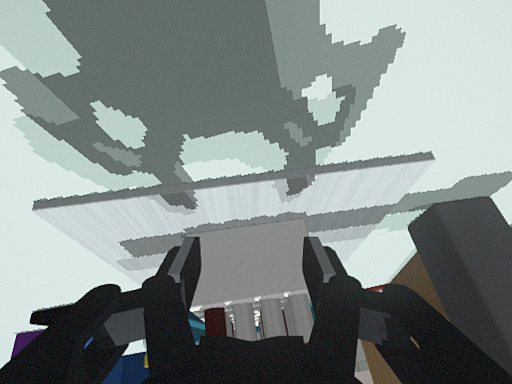

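View pics/scene_b.png

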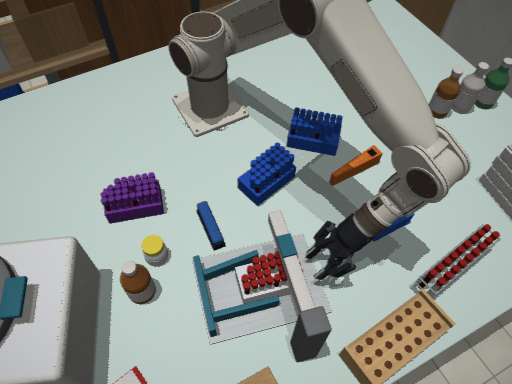

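```bash
python3 -m crank '[[[-10,0,16,0,90],[-11,0,10,0,90],[-11,0,10,0,90]]]'; python3 st.py; python3 -m crank '[[[-11,0,10,0,90],[-11,0,10,0,90]]]'; python3 st.py
```

```text
clock: 8.72
eef_pos: [0.6407, -0.0726, 0.0433]
tool_rot: [0.751, 0.555, -0.224, 0.279]
ft_force: [0.2, 1.7, 0.1]
grip_width: 0.055
{'clock': np.float64(8.725), 'joint_pos': array([ 0.197,  0.804,  0.203,  1.178, -0.706,  2.144]), 'eef_pos': array([ 0.641, -0.073,  0.043]), 'ft_force': array([0.203, 1.673, 0.094]), 'grip_width': np.float64(0.055)}
[[ 0.285  0.958 -0.027]
 [ 0.709 -0.229 -0.667]
 [-0.645  0.171 -0.745]]
bay tcp mm [-116.3   12.1   43.3]
tool axes in bay
 [[-0.755  0.006  0.656]
 [ 0.117  0.985  0.125]
 [-0.645  0.171 -0.745]] tilt 41.9
clock: 8.98
eef_pos: [0.6348, -0.103, 0.0448]
tool_rot: [0.752, 0.554, -0.222, 0.28]
ft_force: [1.0, 1.1, -0.6]
grip_width: 0.0552
{'clock': np.float64(8.975), 'joint_pos': array([ 0.153,  0.773,  0.147,  1.112, -0.714,  2.087]), 'eef_pos': array([ 0.635, -0.103,  0.045]), 'ft_force': array([ 1.022,  1.143, -0.611]), 'grip_width': np.float64(0.055)}
[[ 0.287  0.958 -0.024]
 [ 0.71  -0.229 -0.666]
 [-0.644  0.174 -0.745]]
bay tcp mm [-85.5  13.2  44.8]
tool axes in bay
 [[-0.756  0.006  0.654]
 [ 0.119  0.985  0.128]
 [-0.644  0.174 -0.745]] tilt 41.8
```

```bash
python3 shot.py c wrist scene top; python3 - <<'E'
from h import *
s=load("scene_c");cv2.imwrite("pics/scene_cz.png",cv2.resize(s["img"][190:350,180:400],None,fx=3.5,fy=3.5,interpolation=cv2.INTER_CUBIC))
for n in("scene_c","top_c"):
    c=load(n);Q=bay(pts(c));hsv=cv2.cvtColor(c["img"],cv2.COLOR_BGR2HSV).astype(int);H,S=hsv[...,0],hsv[...,1]
    m=(Q[...,2]>85)&(Q[...,2]<112)&(Q[...,0]>-170)&(Q[...,0]<95)&(abs(Q[...,1])<70)&((H<8)|(H>172))&(S>110)
    q=Q[m];print(n,"caps",len(q),[np.percentile(q[:,i],[1,5,50,95,99]).round(1) for i in(0,1,2)],cv2.minAreaRect(q[:,:2].astype(np.float32)))
E
```

```text
scene_c caps 1371 [array([-72.5, -67.8,  -9.7,  55.5,  63. ]), array([-28.8, -24.9,  11.3,  38.6,  41.3]), array([ 86.2,  89.5,  99.5, 102.8, 104.2])] ((-3.70831298828125, 4.786464691162109), (140.15037536621094, 71.00537872314453), 2.2380683422088623)
top_c caps 621 [array([-70.4, -66.9,  -9.7,  52.4,  60.2]), array([-30.9, -27.5,   6.1,  34.3,  37.1]), array([ 88.4,  93.3, 102. , 105.6, 106.8])] ((-3.35504150390625, 4.152652740478516), (139.10198974609375, 67.9093246459961), 3.195108652114868)
```

View pics/scene_cz.png

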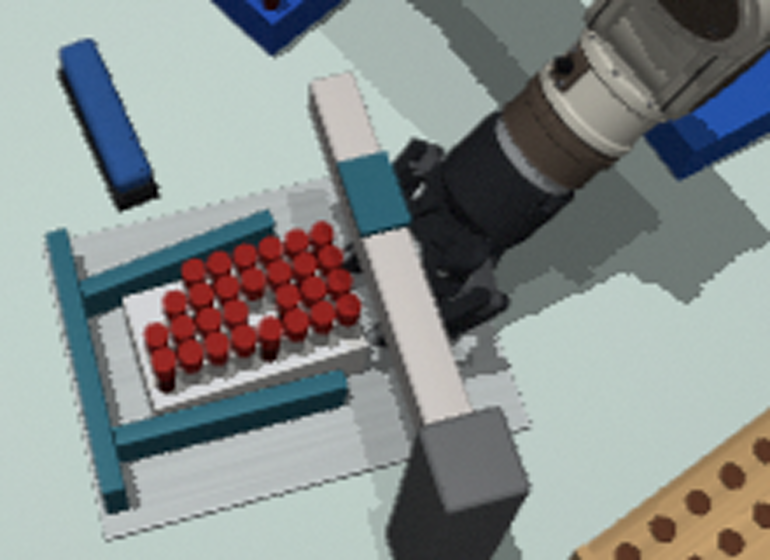

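View pics/wrist_c.png

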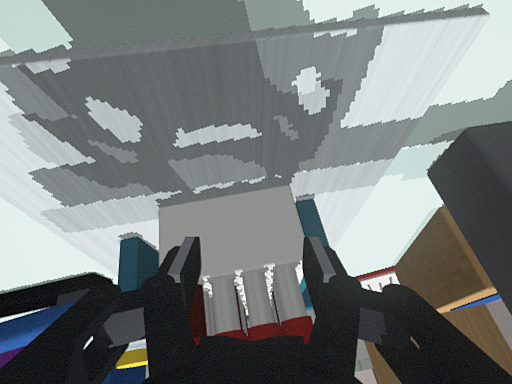

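```bash
python3 -m crank '[[[-5,-3,10,0,90],[-5,-3,10,0,90]]]'; python3 st.py
```

```text
clock: 9.38
eef_pos: [0.6257, -0.1221, 0.0346]
tool_rot: [0.752, 0.554, -0.222, 0.28]
ft_force: [1.1, 1.9, 0.6]
grip_width: 0.055
{'clock': np.float64(9.375), 'joint_pos': array([ 0.126,  0.762,  0.092,  1.044, -0.719,  2.051]), 'eef_pos': array([ 0.626, -0.122,  0.035]), 'ft_force': array([1.115, 1.859, 0.566]), 'grip_width': np.float64(0.055)}
[[ 0.287  0.958 -0.023]
 [ 0.709 -0.229 -0.667]
 [-0.644  0.175 -0.745]]
bay tcp mm [-64.7   8.8  34.6]
tool axes in bay
 [[-0.756  0.006  0.655]
 [ 0.119  0.985  0.128]
 [-0.644  0.175 -0.745]] tilt 41.8
```

```bash
python3 -m crank '[[[-3,0,3,0,90],[-3,0,3,0,90]]]'; python3 -m crank '[[[-2,0,2,0,90]]]';python3 -m crank '[[[-2,0,2,0,90]]]'; python3 st.py
```

```text
clock: 9.62
eef_pos: [0.6226, -0.1312, 0.0329]
tool_rot: [0.752, 0.555, -0.223, 0.279]
ft_force: [1.0, 1.1, 1.0]
grip_width: 0.0554
clock: 9.75
eef_pos: [0.6225, -0.1323, 0.0324]
tool_rot: [0.752, 0.555, -0.221, 0.278]
ft_force: [-1.4, 14.2, 5.5]
grip_width: 0.0554
clock: 9.88
eef_pos: [0.6229, -0.1323, 0.0321]
tool_rot: [0.752, 0.557, -0.219, 0.277]
ft_force: [-1.2, 12.9, 4.2]
grip_width: 0.0553
{'clock': np.float64(9.875), 'joint_pos': array([ 0.108,  0.751,  0.068,  1.01 , -0.713,  2.021]), 'eef_pos': array([ 0.623, -0.132,  0.032]), 'ft_force': array([-1.241, 12.883,  4.227]), 'grip_width': np.float64(0.055)}
[[ 0.285  0.958 -0.021]
 [ 0.716 -0.227 -0.66 ]
 [-0.638  0.173 -0.751]]
bay tcp mm [-54.2   8.3  32.1]
tool axes in bay
 [[-0.762  0.004  0.648]
 [ 0.115  0.985  0.129]
 [-0.638  0.173 -0.751]] tilt 41.3
```

```bash
cat > rackchk.py <<'E'
from h import *
import sys
t=sys.argv[1]
s=load("scene_"+t);cv2.imwrite(f"pics/scene_{t}z.png",cv2.resize(s["img"][190:350,180:400],None,fx=3.5,fy=3.5,interpolation=cv2.INTER_CUBIC))
for n in("scene_"+t,"top_"+t):
    c=load(n);Q=bay(pts(c));hsv=cv2.cvtColor(c["img"],cv2.COLOR_BGR2HSV).astype(int);H,S=hsv[...,0],hsv[...,1]
    m=(Q[...,2]>85)&(Q[...,2]<112)&(Q[...,0]>-170)&(Q[...,0]<99)&(abs(Q[...,1])<70)&((H<8)|(H>172))&(S>110)
    q=Q[m];print(n,"caps",len(q),[np.percentile(q[:,i],[1,5,50,95,99]).round(1) for i in(0,1,2)],cv2.minAreaRect(q[:,:2].astype(np.float32)))
E
python3 -m crank '[[[-2,0,2,0,90]]]'; python3 shot.py d scene top wrist; python3 rackchk.py d
```

```text
clock: 10.0
eef_pos: [0.6232, -0.1322, 0.0318]
tool_rot: [0.752, 0.558, -0.217, 0.276]
ft_force: [-0.5, 10.2, 1.8]
grip_width: 0.0551
scene_d caps 1338 [array([-44.2, -39.7,  17.1,  83.7,  91.1]), array([-32.2, -28.4,   6.8,  34.2,  35.6]), array([ 86.4,  90.7,  99.6, 102.7, 103.8])] ((23.318702697753906, 0.3667335510253906), (71.88771057128906, 140.416015625), 89.33504486083984)
top_d caps 648 [array([-44.7, -41.1,  17.6,  81.2,  88.6]), array([-33.5, -30.5,   3.7,  30.7,  33. ]), array([ 88.9,  93.7, 101.9, 105.6, 106.7])] ((22.557804107666016, -0.0135650634765625), (137.26678466796875, 68.83253479003906), 0.1351103037595749)
```

View pics/scene_dz.png

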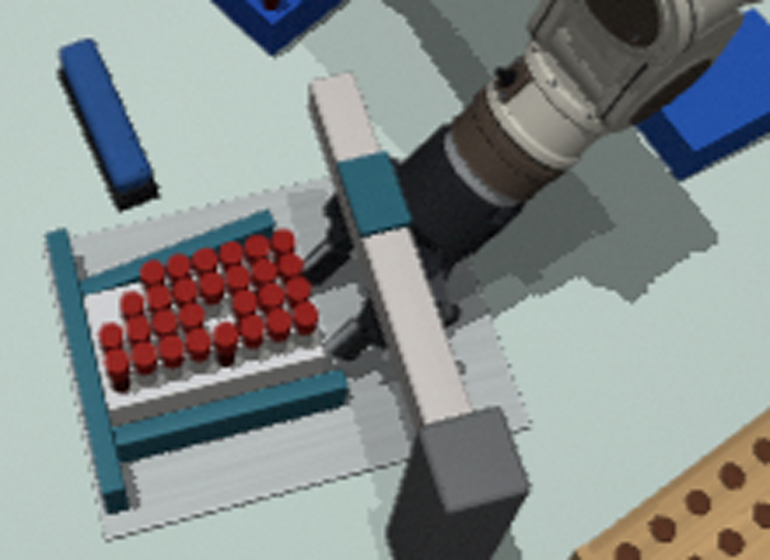

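```bash
python3 -m crank '[[[27,0,-28,0,90],[27,0,-30,0,90],[27,0,-30,0,90],[0,0,0,0,60]]]'; python3 st.py; python3 shot.py e scene top; python3 rackchk.py e
```

```text
clock: 10.65
eef_pos: [0.6482, -0.0139, 0.0473]
tool_rot: [0.752, 0.557, -0.217, 0.276]
ft_force: [-0.2, -0.6, -0.2]
grip_width: 0.0649
{'clock': np.float64(10.65), 'joint_pos': array([ 0.277,  0.839,  0.293,  1.282, -0.678,  2.235]), 'eef_pos': array([ 0.648, -0.014,  0.047]), 'ft_force': array([-0.224, -0.638, -0.174]), 'grip_width': np.float64(0.065)}
[[ 0.285  0.958 -0.019]
 [ 0.718 -0.227 -0.658]
 [-0.635  0.173 -0.753]]
bay tcp mm [-175.2    6.2   47.3]
tool axes in bay
 [[-0.764  0.004  0.645]
 [ 0.115  0.985  0.13 ]
 [-0.635  0.173 -0.753]] tilt 41.2
scene_e caps 1355 [array([-44.5, -39.9,  17.1,  83.9,  91.5]), array([-33.1, -29.2,   6.8,  34.4,  35.3]), array([ 86.2,  89.4,  99.7, 102.9, 104. ])] ((23.624176025390625, 0.7218017578125), (71.47297668457031, 140.12960815429688), 89.67701721191406)
top_e caps 655 [array([-44.7, -41.1,  19.1,  81.2,  88.6]), array([-34. , -30.7,   3.2,  30.7,  33.2]), array([ 87.3,  93.5, 101.5, 105.4, 107.1])] ((22.743148803710938, -0.710052490234375), (68.47526550292969, 137.57199096679688), 89.95622253417969)
```

```bash
python3 -m crank '[[[-32,9,-38,0,30],[-32,9,-38,0,0],[17,-44,-36,0,0],[17,-44,-36,0,0],[17,-44,-36,0,0],[17,-44,-36,0,0],[17,-44,-36,0,0],[17,-44,-36,0,0],[0,0,0,0,0]]]'; python3 st.py; python3 shot.py f wrist
```

```text
clock: 11.88
eef_pos: [0.4244, 0.2525, 0.2023]
tool_rot: [0.758, 0.548, -0.225, 0.273]
ft_force: [0.9, 0.0, -0.1]
grip_width: 0.0854
{'clock': np.float64(11.875), 'joint_pos': array([ 0.803,  0.682,  0.376,  1.859, -0.443,  2.831]), 'eef_pos': array([0.424, 0.253, 0.202]), 'ft_force': array([ 0.922,  0.048, -0.114]), 'grip_width': np.float64(0.085)}
[[ 0.298  0.953 -0.042]
 [ 0.707 -0.251 -0.661]
 [-0.641  0.167 -0.749]]
bay tcp mm [-384.  -272.2  202.3]
tool axes in bay
 [[-0.756  0.028  0.654]
 [ 0.13   0.985  0.109]
 [-0.641  0.167 -0.749]] tilt 41.5
```

View pics/wrist_f.png

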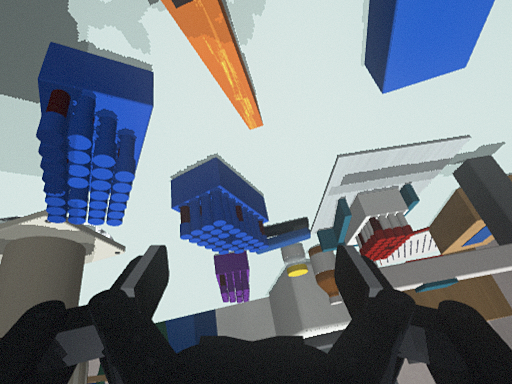

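```bash
python3 - <<'E'
from h import *
for n in("scene0","top0","wrist_f"):
    c=load(n);ob=c if "eef_pos" in c else None
    P=pts(c,ob);hsv=cv2.cvtColor(c["img"],cv2.COLOR_BGR2HSV).astype(int);H,S,V=hsv[...,0],hsv[...,1],hsv[...,2]
    m=(H>3)&(H<25)&(S>120)&(V>60)&(P[...,0]>.33)&(P[...,0]<.52)&(P[...,1]>.1)&(P[...,1]<.4)
    q=P[m];zt=np.percentile(q[:,2],90);q=q[q[:,2]>zt-.008][:,:2]
    print(n,len(q),"ztop",zt.round(4))
    if len(q)<30: continue
    bl=np.linspace(q[:,1].min()+.01,q[:,1].max()-.01,9);mid=[];
    for a,b in zip(bl[:-1],bl[1:]):
        s=q[(q[:,1]>=a)&(q[:,1]<b)]
        lo,hi=np.percentile(s[:,0],[3,97]);mid.append(((a+b)/2,(lo+hi)/2,hi-lo))
    mid=np.array(mid);k=np.polyfit(mid[:,0],mid[:,1],1)
    az=np.degrees(np.arctan2(-1,-k[0]));print(" y range",q[:,1].min().round(4),q[:,1].max().round(4)," axis az",az.round(2),"x at y=.26",np.polyval(k,.26).round(4),"widths",(mid[:,2]*1000).round(1))
E
```

```text
scene0 439 ztop 0.046
 y range 0.1734 0.3445  axis az -84.73 x at y=.26 0.429 widths [18.1 18.7 22.3 26.  26.4 29.8 33.  34.6]
top0 378 ztop 0.0492
 y range 0.1753 0.3428  axis az -84.49 x at y=.26 0.4275 widths [13.2 16.3 19.6 22.7 22.6 26.2 29.  32.4]
wrist_f 4561 ztop 0.0452
 y range 0.1762 0.3166  axis az -84.5 x at y=.26 0.4286 widths [16.6 18.7 20.7 22.8 24.7 26.8 28.8 30.6]
```

```bash
python3 -m crank '[[[0,0,0,-7.3,0],[0,0,0,-7.3,0],[32,0,31,0,0],[32,0,31,0,0],[0,0,0,0,0]]]'; python3 st.py; python3 shot.py g wrist
```

```text
clock: 12.55
eef_pos: [0.4301, 0.2468, 0.1111]
tool_rot: [0.684, 0.636, -0.262, 0.241]
ft_force: [0.2, -0.8, 0.5]
grip_width: 0.085
{'clock': np.float64(12.55), 'joint_pos': array([ 0.788,  0.76 ,  0.272,  1.679, -0.445,  2.57 ]), 'eef_pos': array([0.43 , 0.247, 0.111]), 'ft_force': array([ 0.186, -0.813,  0.481]), 'grip_width': np.float64(0.085)}
[[ 0.053  0.997 -0.052]
 [ 0.745 -0.074 -0.663]
 [-0.665 -0.004 -0.747]]
bay tcp mm [-379.8 -265.3  111.1]
tool axes in bay
 [[-0.737 -0.154  0.658]
 [-0.117  0.988  0.099]
 [-0.665 -0.004 -0.747]] tilt 41.7
```

View pics/wrist_g.png

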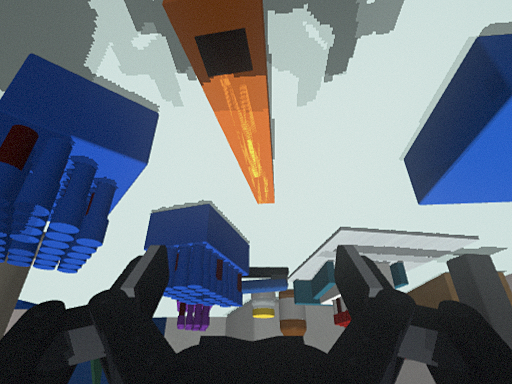

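```bash
python3 -m crank '[[[30,-2,22,0,0],[30,-2,22,0,0],[0,0,0,0,0]]]'; python3 st.py
```

```text
clock: 12.98
eef_pos: [0.4326, 0.2624, 0.0456]
tool_rot: [0.688, 0.634, -0.257, 0.241]
ft_force: [-1.2, 0.0, -0.2]
grip_width: 0.0854
{'clock': np.float64(12.975), 'joint_pos': array([ 0.802,  0.846,  0.26 ,  1.577, -0.437,  2.589]), 'eef_pos': array([0.433, 0.262, 0.046]), 'ft_force': array([-1.153,  0.017, -0.175]), 'grip_width': np.float64(0.085)}
[[ 0.063  0.997 -0.048]
 [ 0.749 -0.079 -0.658]
 [-0.66   0.005 -0.752]]
bay tcp mm [-395.5 -266.5   45.6]
tool axes in bay
 [[-0.744 -0.149  0.652]
 [-0.108  0.989  0.102]
 [-0.66   0.005 -0.752]] tilt 41.3
```

```bash
python3 -m crank '[[[16,-7,14,0,0],[0,0,0,0,0]]]'; python3 st.py
```

```text
clock: 13.22
eef_pos: [0.4274, 0.2661, 0.027]
tool_rot: [0.689, 0.634, -0.255, 0.241]
ft_force: [1.0, -0.1, -0.2]
grip_width: 0.0855
{'clock': np.float64(13.225), 'joint_pos': array([ 0.811,  0.863,  0.242,  1.542, -0.431,  2.599]), 'eef_pos': array([0.427, 0.266, 0.027]), 'ft_force': array([ 0.956, -0.111, -0.218]), 'grip_width': np.float64(0.086)}
[[ 0.066  0.997 -0.046]
 [ 0.751 -0.08  -0.655]
 [-0.657  0.009 -0.754]]
bay tcp mm [-397.9 -272.4   27. ]
tool axes in bay
 [[-0.746 -0.148  0.649]
 [-0.106  0.989  0.103]
 [-0.657  0.009 -0.754]] tilt 41.1
```

Good height; close.

```bash
python3 -m crank '[[[1,0,1,0,130],[0,0,0,0,170],[0,0,0,0,255],[0,0,0,0,255],[0,0,0,0,255]]]'; python3 st.py; python3 shot.py h wrist scene; python3 - <<'E'
from h import *
s=load("scene_h");cv2.imwrite("pics/scene_hz.png",cv2.resize(s["img"][90:250,280:480],None,fx=3.5,fy=3.5,interpolation=cv2.INTER_CUBIC))
E
```

```text
clock: 13.85
eef_pos: [0.4286, 0.2669, 0.0282]
tool_rot: [0.69, 0.634, -0.253, 0.241]
ft_force: [0.4, -1.2, -1.2]
grip_width: 0.0288
{'clock': np.float64(13.85), 'joint_pos': array([ 0.811,  0.861,  0.244,  1.541, -0.432,  2.599]), 'eef_pos': array([0.429, 0.267, 0.028]), 'ft_force': array([ 0.438, -1.24 , -1.185]), 'grip_width': np.float64(0.029)}
[[ 0.068  0.997 -0.044]
 [ 0.753 -0.08  -0.654]
 [-0.655  0.012 -0.756]]
bay tcp mm [-399.  -271.4   28.2]
tool axes in bay
 [[-0.749 -0.148  0.646]
 [-0.104  0.989  0.106]
 [-0.655  0.012 -0.756]] tilt 40.9
```

View pics/wrist_h.png

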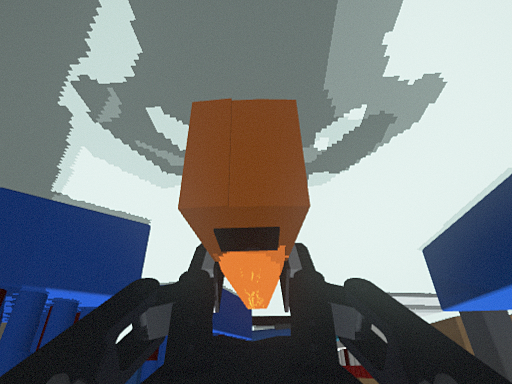

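View pics/scene_hz.png

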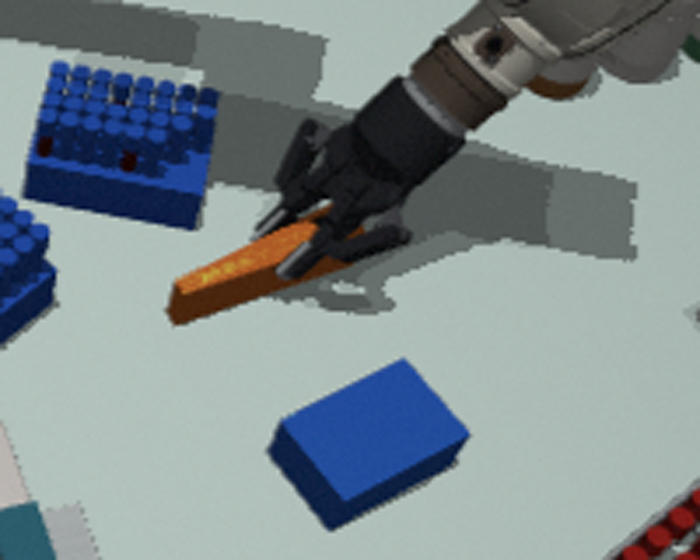

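```bash
python3 -m crank '[[[-20,0,-23,0,255],[-40,0,-45,0,255],[-20,0,-23,0,255],[0,0,0,0,255]]]'; python3 st.py; python3 shot.py i wrist scene
```

```text
clock: 14.45
eef_pos: [0.4263, 0.266, 0.15]
tool_rot: [0.69, 0.634, -0.255, 0.24]
ft_force: [0.6, 0.7, -1.4]
grip_width: 0.0291
{'clock': np.float64(14.45), 'joint_pos': array([ 0.812,  0.739,  0.346,  1.77 , -0.43 ,  2.6  ]), 'eef_pos': array([0.426, 0.266, 0.15 ]), 'ft_force': array([ 0.574,  0.662, -1.402]), 'grip_width': np.float64(0.029)}
[[ 0.067  0.997 -0.047]
 [ 0.752 -0.081 -0.655]
 [-0.656  0.009 -0.755]]
bay tcp mm [-397.6 -273.4  150. ]
tool axes in bay
 [[-0.747 -0.147  0.648]
 [-0.105  0.989  0.103]
 [-0.656  0.009 -0.755]] tilt 41.0
```

View pics/wrist_i.png

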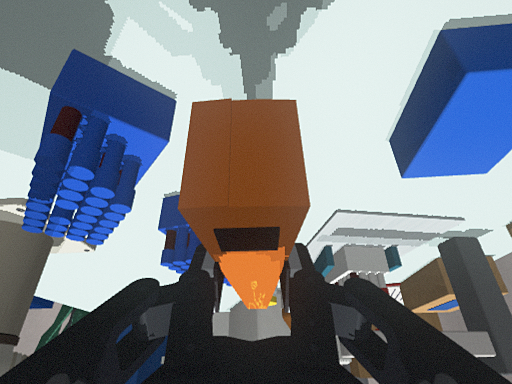

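```bash
python3 -m crank '[[[-13,15,16,0,255],[-25,29,31,0,255],[-25,29,31,0,255],[-25,29,31,0,255],[-25,29,31,0,255],[-25,29,31,0,255],[-12,14,15,0,255],[0,0,0,0,255]]]'; python3 st.py
```

```text
clock: 15.55
eef_pos: [0.5759, 0.0065, 0.086]
tool_rot: [0.684, 0.636, -0.27, 0.235]
ft_force: [-0.6, -1.0, -0.6]
grip_width: 0.0291
{'clock': np.float64(15.55), 'joint_pos': array([ 0.336,  0.737,  0.182,  1.381, -0.649,  2.103]), 'eef_pos': array([0.576, 0.007, 0.086]), 'ft_force': array([-0.606, -0.978, -0.585]), 'grip_width': np.float64(0.029)}
[[ 0.046  0.997 -0.069]
 [ 0.743 -0.08  -0.665]
 [-0.668 -0.021 -0.744]]
bay tcp mm [-178.8  -69.    86. ]
tool axes in bay
 [[-0.734 -0.148  0.663]
 [-0.124  0.989  0.083]
 [-0.668 -0.021 -0.744]] tilt 41.9
```

```bash
python3 -m crank '[[[0,0,0,3,255],[0,0,0,0,255]]]'; python3 st.py; python3 shot.py j wrist scene top; python3 - <<'E'
from h import *
for n in("scene_j","top_j"):
    c=load(n);s=c["img"][180:340,190:400] if n[0]=="s" else c["img"][85:205,215:345]
    k=3.7 if n[0]=="s" else 5
    cv2.imwrite(f"pics/{n}z.png",cv2.resize(s,None,fx=k,fy=k,interpolation=cv2.INTER_CUBIC))
    Q=bay(pts(c));hsv=cv2.cvtColor(c["img"],cv2.COLOR_BGR2HSV).astype(int);H,S,V=hsv[...,0],hsv[...,1],hsv[...,2]
    m=(H>3)&(H<25)&(S>120)&(V>60)&(abs(Q[...,0]+175)<140)&(abs(Q[...,1]+70)<80)&(Q[...,2]>60)
    q=Q[m];print(n,len(q),[np.percentile(q[:,i],[0,5,50,95,100]).round(1) for i in(0,1,2)])
    if len(q)>20:
        i=np.argsort(q[:,0])[-12:];print(" tip",q[i].mean(0).round(1))
E
```

```text
clock: 15.8
eef_pos: [0.5733, 0.0068, 0.0825]
tool_rot: [0.699, 0.618, -0.266, 0.241]
ft_force: [-0.5, 0.2, -0.8]
grip_width: 0.0289
{'clock': np.float64(15.8), 'joint_pos': array([ 0.337,  0.741,  0.178,  1.38 , -0.648,  2.157]), 'eef_pos': array([0.573, 0.007, 0.082]), 'ft_force': array([-0.515,  0.153, -0.846]), 'grip_width': np.float64(0.029)}
[[ 0.094  0.993 -0.075]
 [ 0.737 -0.12  -0.665]
 [-0.669  0.008 -0.743]]
bay tcp mm [-178.4  -71.5   82.5]
tool axes in bay
 [[-0.739 -0.108  0.665]
 [-0.075  0.994  0.078]
 [-0.669  0.008 -0.743]] tilt 42.0
scene_j 489 [array([-259.4, -240.3, -171.1, -133.7,  -88.7]), array([-96. , -87.6, -66.1, -55.2, -50.7]), array([ 60.3,  65.7,  97.8, 101.7, 134.7])]
 tip [-122.4  -62.7   93.5]
top_j 309 [array([-227.5, -219.4, -172.7, -118.6, -110.9]), array([-93. , -83.8, -70.3, -58.5, -53.4]), array([ 72.8,  91.8, 101.1, 106.1, 152.7])]
 tip [-114.2  -63.3  100.6]
```

View pics/scene_jz.png

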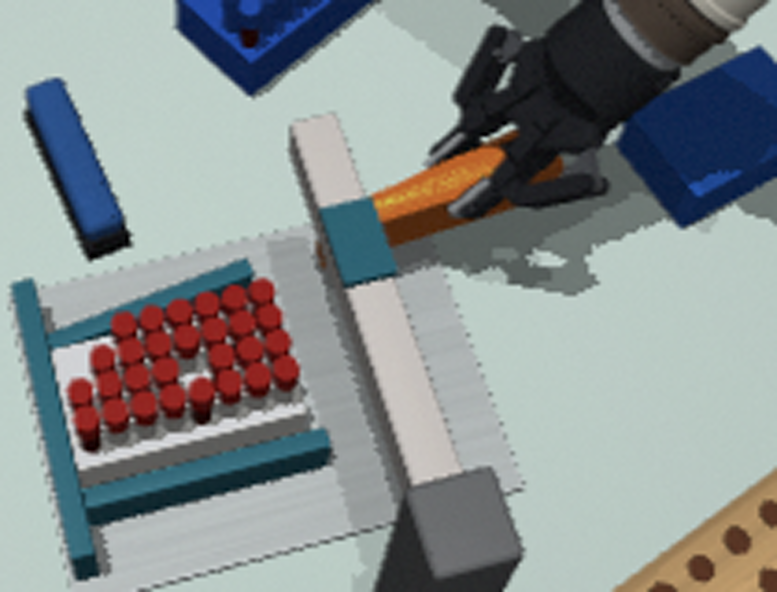

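View pics/top_jz.png

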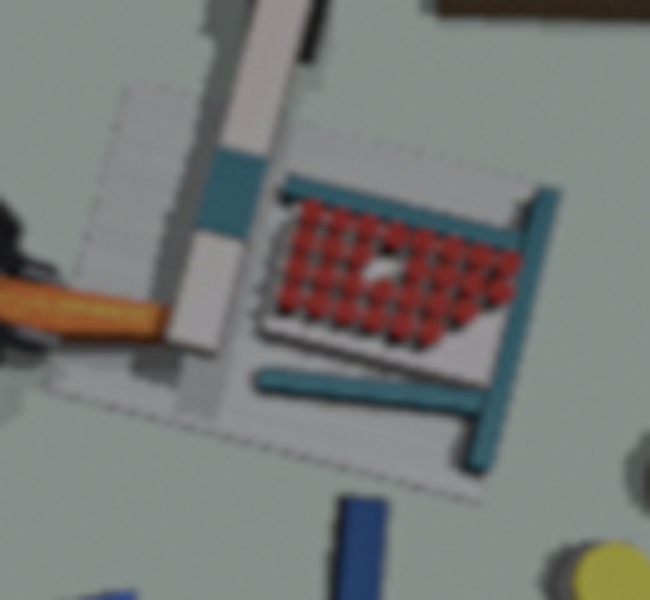

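```bash
python3 -m crank '[[[4,3,26,0,255],[4,3,26,0,255],[0,0,0,0,255]]]'; python3 st.py; python3 shot.py k wrist scene top; python3 - <<'E'
from h import *
for n in("scene_k","top_k"):
    c=load(n);s=c["img"][180:340,190:400] if n[0]=="s" else c["img"][85:205,215:345]
    k=3.7 if n[0]=="s" else 5
    cv2.imwrite(f"pics/{n}z.png",cv2.resize(s,None,fx=k,fy=k,interpolation=cv2.INTER_CUBIC))
E
```

```text
clock: 16.32
eef_pos: [0.5774, -0.0204, 0.0389]
tool_rot: [0.698, 0.62, -0.264, 0.241]
ft_force: [-0.2, -0.2, -1.2]
grip_width: 0.0287
{'clock': np.float64(16.325), 'joint_pos': array([ 0.294,  0.773,  0.114,  1.247, -0.664,  2.1  ]), 'eef_pos': array([ 0.577, -0.02 ,  0.039]), 'ft_force': array([-0.213, -0.152, -1.23 ]), 'grip_width': np.float64(0.029)}
[[ 0.092  0.993 -0.069]
 [ 0.738 -0.115 -0.665]
 [-0.668  0.01  -0.744]]
bay tcp mm [-152.9  -61.3   38.9]
tool axes in bay
 [[-0.74  -0.114  0.663]
 [-0.078  0.993  0.083]
 [-0.668  0.01  -0.744]] tilt 41.9
```

View pics/scene_kz.png

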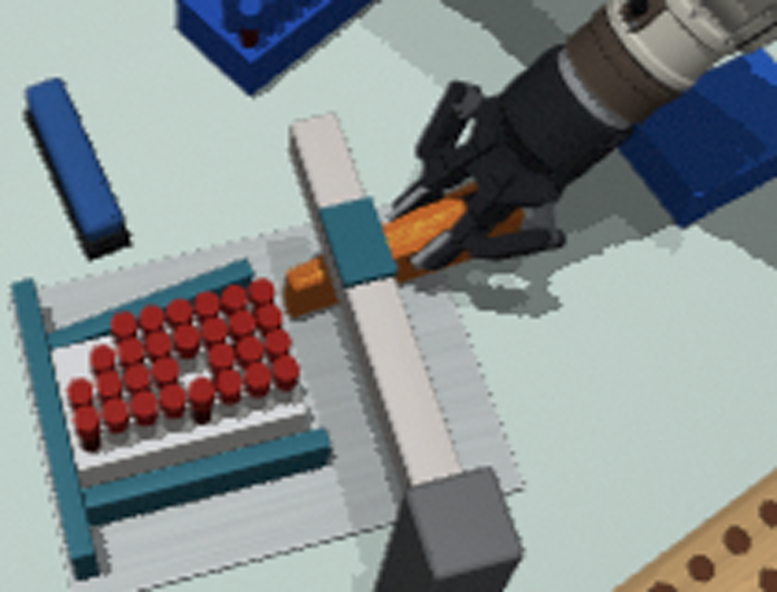

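View pics/wrist_k.png

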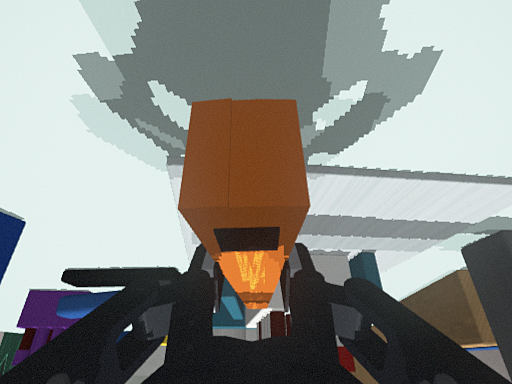

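View pics/top_kz.png

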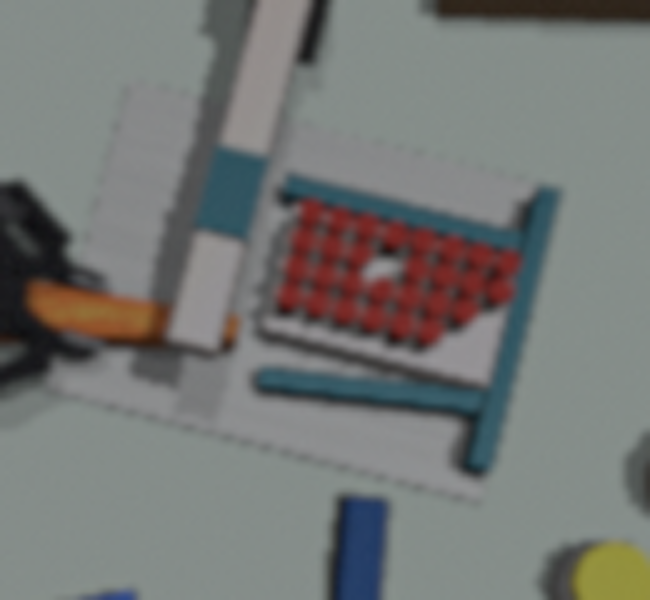

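```bash
python3 - <<'E'
from h import *
for n in("scene_k","top_k"):
    c=load(n);Q=bay(pts(c));hsv=cv2.cvtColor(c["img"],cv2.COLOR_BGR2HSV).astype(int);H,S,V=hsv[...,0],hsv[...,1],hsv[...,2]
    m=(H>3)&(H<25)&(S>110)&(V>50)&(Q[...,0]>-140)&(Q[...,0]<-40)&(abs(Q[...,1]+60)<40)&(Q[...,2]>48)
    q=Q[m];print(n,"wedge",len(q),q[:,2].max().round(1))
    for a in range(-130,-55,10):
        s=q[(q[:,0]>=a)&(q[:,0]<a+10)]
        if len(s)>3: print("  x",a+5,"n",len(s),"y",s[:,1].min().round(1),s[:,1].max().round(1),"z",np.median(s[:,2]).round(1))
    print("  xmax",np.percentile(q[:,0],98).round(1))
    m=(H>82)&(H<102)&(S>80)&(Q[...,2]>40)&(Q[...,2]<51)&(Q[...,1]<-30)&(Q[...,1]>-90)&(abs(Q[...,0])<99)
    q=Q[m];print(" fence xmin",q[:,0].min().round(1))
    for a in(-45,-35,-25,0,30,60):
        s=q[(q[:,0]>=a)&(q[:,0]<a+12)]
        if len(s)>3: print("  fence x",a+6,"y",s[:,1].min().round(1),s[:,1].max().round(1))
    m=(S<60)&(Q[...,2]>52)&(Q[...,2]<60)&(abs(Q[...,0]-20)<90)&(Q[...,1]<-25)&(Q[...,1]>-60)
    q=Q[m];print(" rack -y top edge",np.percentile(q[:,1],[2,5,50]).round(1),"x",np.percentile(q[:,0],[2,98]).round(1),len(q))
E
```

```text
scene_k wedge 92 62.3
  x -95 n 7 y -55.2 -41.1 z 57.6
  x -85 n 31 y -58.6 -40.3 z 57.3
  x -75 n 30 y -56.0 -39.3 z 56.0
  x -65 n 17 y -53.3 -37.6 z 57.0
  xmax -65.2
 fence xmin -44.3
  fence x -39 y -74.0 -61.5
  fence x -29 y -75.5 -60.5
  fence x -19 y -73.2 -59.5
  fence x 6 y -69.7 -57.9
  fence x 36 y -64.2 -56.9
  fence x 66 y -62.0 -46.9
 rack -y top edge [-41.  -40.1 -35.1] x [-14.4  97.7] 84
top_k wedge 69 64.4
  x -125 n 23 y -67.1 -46.3 z 58.4
  x -115 n 15 y -65.5 -45.3 z 59.6
  x -75 n 5 y -54.4 -43.2 z 58.0
  xmax -70.0
 fence xmin -43.9
  fence x -39 y -77.2 -66.1
  fence x -29 y -75.1 -66.2
  fence x -19 y -73.4 -63.9
  fence x 6 y -69.5 -61.2
  fence x 36 y -65.6 -56.5
  fence x 66 y -61.3 -49.2
 rack -y top edge [-41.5 -41.  -34.8] x [-48.9  96.4] 180
```

```bash
python3 -m crank '[[[-8,-4,11,0,255],[-9,-4,10,0,255],[0,0,0,0,255]]]'; python3 st.py; python3 shot.py l scene top; cat > wz.py <<'E'
from h import *
import sys
t=sys.argv[1]
for n in("scene_"+t,"top_"+t):
    c=load(n);s=c["img"][180:340,190:400] if n[0]=="s" else c["img"][85:205,215:345]
    k=3.7 if n[0]=="s" else 5
    cv2.imwrite(f"pics/{n}z.png",cv2.resize(s,None,fx=k,fy=k,interpolation=cv2.INTER_CUBIC))
    Q=bay(pts(c));hsv=cv2.cvtColor(c["img"],cv2.COLOR_BGR2HSV).astype(int);H,S,V=hsv[...,0],hsv[...,1],hsv[...,2]
    m=(H>3)&(H<25)&(S>110)&(V>50)&(Q[...,0]>-200)&(Q[...,0]<90)&(abs(Q[...,1]+60)<50)&(Q[...,2]>42)
    q=Q[m];print(n,"wedge",len(q))
    for a in range(-190,70,10):
        s=q[(q[:,0]>=a)&(q[:,0]<a+10)]
        if len(s)>5: print("  x",a+5,"n",len(s),"y mid",((s[:,1].min()+s[:,1].max())/2).round(1),"w",np.ptp(s[:,1]).round(1),"z",np.median(s[:,2]).round(1))
    if len(q): print("  x",np.percentile(q[:,0],[2,98]).round(1))
E
python3 wz.py l; python3 rackchk.py l
```

```text
clock: 16.85
eef_pos: [0.5736, -0.0362, 0.0384]
tool_rot: [0.7, 0.623, -0.251, 0.242]
ft_force: [0.1, 0.0, -0.5]
grip_width: 0.028
{'clock': np.float64(16.85), 'joint_pos': array([ 0.268,  0.735,  0.051,  1.171, -0.663,  2.054]), 'eef_pos': array([ 0.574, -0.036,  0.038]), 'ft_force': array([ 0.081,  0.006, -0.494]), 'grip_width': np.float64(0.028)}
[[ 0.098  0.994 -0.051]
 [ 0.751 -0.107 -0.652]
 [-0.653  0.026 -0.757]]
bay tcp mm [-136.6  -61.5   38.4]
tool axes in bay
 [[-0.753 -0.121  0.646]
 [-0.075  0.992  0.098]
 [-0.653  0.026 -0.757]] tilt 40.8
scene_l wedge 282
  x -185 n 12 y mid -54.6 w 64.1 z 54.2
  x -175 n 22 y mid -73.7 w 23.1 z 53.5
  x -165 n 33 y mid -65.3 w 34.7 z 53.7
  x -155 n 35 y mid -63.5 w 32.4 z 53.2
  x -145 n 39 y mid -63.5 w 30.4 z 53.0
  x -95 n 11 y mid -53.7 w 19.3 z 51.3
  x -85 n 34 y mid -53.5 w 21.7 z 52.1
  x -75 n 31 y mid -35.5 w 50.1 z 51.5
  x -65 n 31 y mid -49.4 w 17.5 z 51.2
  x -55 n 20 y mid -48.3 w 15.6 z 51.6
  x [-192.4  -54.2]
top_l wedge 220
  x -175 n 29 y mid -68.0 w 29.4 z 58.8
  x -165 n 31 y mid -67.0 w 34.4 z 57.5
  x -155 n 28 y mid -66.1 w 32.4 z 55.3
  x -145 n 27 y mid -64.0 w 28.4 z 56.0
  x -135 n 27 y mid -61.6 w 24.8 z 54.2
  x -125 n 24 y mid -61.5 w 23.1 z 54.4
  x -115 n 20 y mid -59.0 w 22.1 z 53.4
  x -65 n 16 y mid -50.8 w 14.3 z 53.0
  x -55 n 9 y mid -50.3 w 13.3 z 53.9
  x [-179.3  -57.6]
scene_l caps 1351 [array([-44. , -39.8,  17. ,  83.9,  91.3]), array([-33.1, -29. ,   6.8,  34.2,  35.5]), array([ 86.5,  90.5,  99.6, 102.7, 103.7])] ((23.515777587890625, 0.414276123046875), (71.83330535888672, 140.36817932128906), 89.71004486083984)
top_l caps 656 [array([-44.7, -41.1,  18.5,  81.3,  88.8]), array([-33.5, -30.8,   3.3,  30.4,  33.1]), array([ 88.2,  93.1, 101.9, 105.4, 107.1])] ((22.404632568359375, -0.3098487854003906), (69.36051177978516, 136.7228546142578), 89.42391967773438)
```

View pics/scene_lz.png

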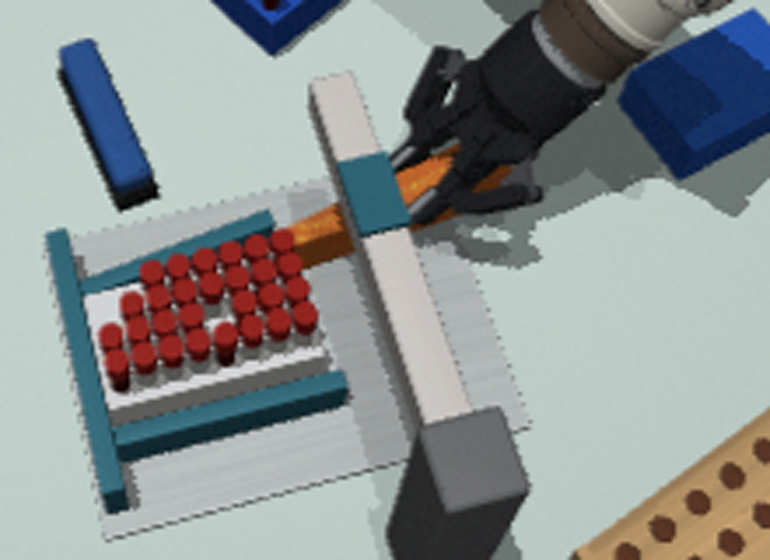

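View pics/top_lz.png

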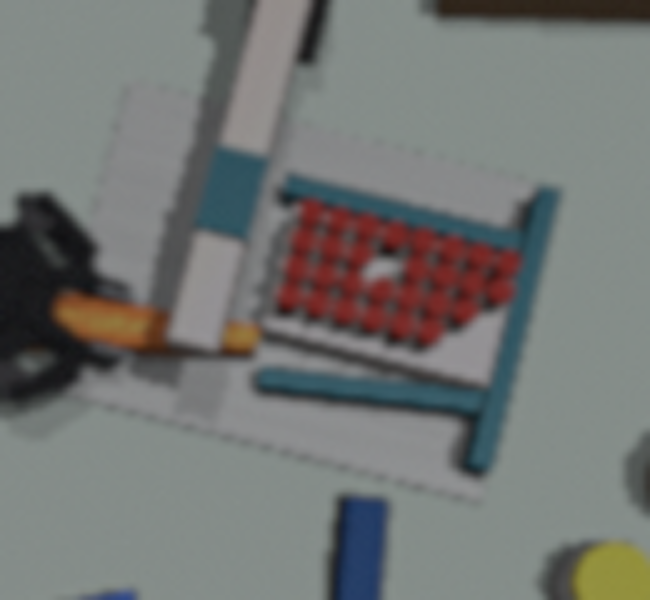

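```bash
python3 -m crank '[[[-1,-3.5,-2,0,255],[0,0,0,0,255]]]'; python3 -m crank '[[[-7.5,-1.2,6.5,0,255],[0,0,0,0,255]]]';python3 -m crank '[[[-7.5,-1.2,6.5,0,255],[0,0,0,0,255]]]'; python3 st.py
```

```text
clock: 17.2
eef_pos: [0.5685, -0.0374, 0.0406]
tool_rot: [0.7, 0.622, -0.254, 0.242]
ft_force: [-0.2, 1.0, -1.1]
grip_width: 0.0281
clock: 17.45
eef_pos: [0.5655, -0.0486, 0.0402]
tool_rot: [0.7, 0.622, -0.254, 0.242]
ft_force: [-0.1, -0.4, -1.2]
grip_width: 0.0282
clock: 17.7
eef_pos: [0.5642, -0.0594, 0.0405]
tool_rot: [0.7, 0.622, -0.254, 0.242]
ft_force: [1.5, 0.6, -1.1]
grip_width: 0.0281
{'clock': np.float64(17.7), 'joint_pos': array([ 2.360e-01,  7.080e-01,  1.000e-03,  1.129e+00, -6.740e-01,
        2.019e+00]), 'eef_pos': array([ 0.564, -0.059,  0.041]), 'ft_force': array([ 1.522,  0.59 , -1.118]), 'grip_width': np.float64(0.028)}
[[ 0.099  0.994 -0.054]
 [ 0.748 -0.11  -0.655]
 [-0.657  0.024 -0.754]]
bay tcp mm [-111.9  -65.4   40.5]
tool axes in bay
 [[-0.751 -0.118  0.65 ]
 [-0.074  0.993  0.096]
 [-0.657  0.024 -0.754]] tilt 41.1
```

```bash
python3 shot.py m scene top; python3 wz.py m; python3 rackchk.py m
```

```text
scene_m wedge 289
  x -185 n 13 y mid -62.0 w 9.0 z 53.8
  x -175 n 9 y mid -58.2 w 2.9 z 49.5
  x -165 n 6 y mid -58.1 w 65.5 z 53.9
  x -155 n 17 y mid -75.0 w 27.9 z 55.8
  x -145 n 28 y mid -71.4 w 31.5 z 55.3
  x -135 n 11 y mid -55.2 w 57.0 z 56.3
  x -95 n 11 y mid -61.1 w 20.8 z 53.2
  x -85 n 41 y mid -60.4 w 23.0 z 54.1
  x -75 n 40 y mid -44.4 w 51.1 z 53.9
  x -65 n 39 y mid -57.6 w 20.7 z 53.7
  x -55 n 27 y mid -55.8 w 20.1 z 54.5
  x -45 n 16 y mid -38.0 w 50.4 z 55.5
  x -35 n 20 y mid -43.5 w 34.3 z 56.6
  x [-188.6  -30.5]
top_m wedge 234
  x -155 n 23 y mid -70.4 w 29.5 z 60.5
  x -145 n 25 y mid -71.2 w 32.8 z 57.1
  x -135 n 31 y mid -70.2 w 33.4 z 59.2
  x -125 n 27 y mid -68.1 w 29.1 z 58.1
  x -115 n 24 y mid -66.1 w 26.9 z 56.5
  x -105 n 11 y mid -73.7 w 8.0 z 55.8
  x -95 n 7 y mid -73.3 w 4.3 z 50.2
  x -75 n 9 y mid -70.0 w 33.9 z 55.9
  x -65 n 19 y mid -59.8 w 16.6 z 55.7
  x -55 n 20 y mid -57.3 w 17.8 z 55.4
  x -45 n 19 y mid -55.1 w 17.4 z 56.9
  x -35 n 15 y mid -53.7 w 14.7 z 56.0
  x [-155.9  -33.6]
scene_m caps 1351 [array([-44.6, -40. ,  17. ,  83.8,  91.3]), array([-33.1, -28.9,   6.7,  34.1,  35.2]), array([ 86.2,  89.7,  99.7, 102.9, 104.2])] ((23.703094482421875, 0.4228324890136719), (72.12742614746094, 140.2713165283203), 89.92408752441406)
top_m caps 650 [array([-44.5, -41. ,  18.5,  81.4,  88.5]), array([-33.8, -30.7,   3.2,  30.3,  33.4]), array([ 88.5,  93.8, 101.7, 105.8, 106.9])] ((22.506893157958984, -0.21004486083984375), (137.14796447753906, 68.53031921386719), 0.08972254395484924)
```

View pics/scene_mz.png

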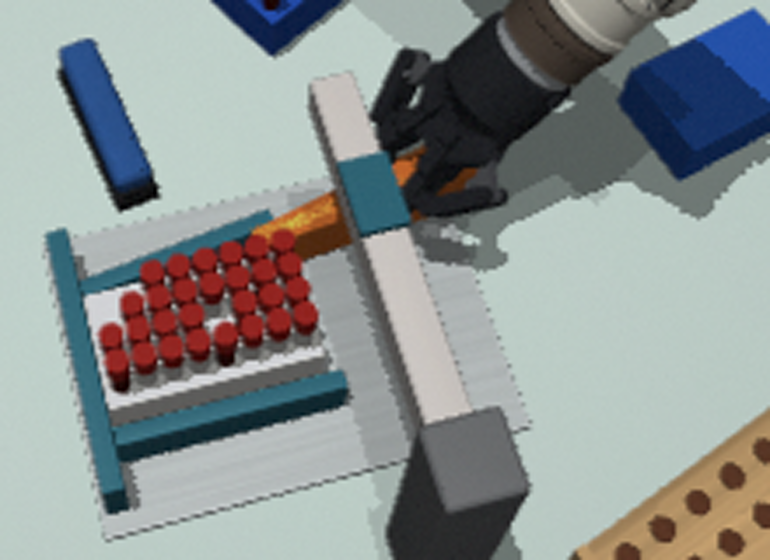

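View pics/top_mz.png

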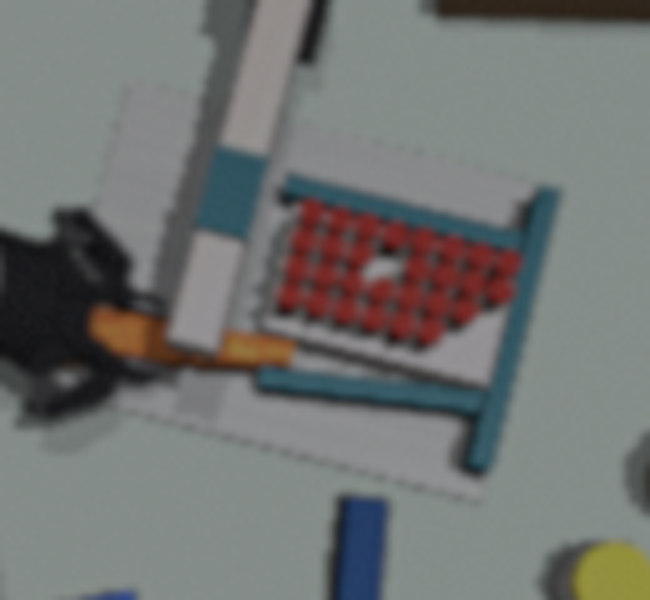

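```bash
python3 -m crank '[[[-5,0,6.5,0,255],[0,0,0,0,255]]]'; python3 -m crank '[[[-5,0,6.5,0,255],[0,0,0,0,255]]]'; python3 st.py
```

```text
clock: 18.05
eef_pos: [0.5641, -0.0669, 0.0389]
tool_rot: [0.7, 0.622, -0.253, 0.243]
ft_force: [1.8, -0.1, -1.0]
grip_width: 0.0283
clock: 18.3
eef_pos: [0.564, -0.0751, 0.0373]
tool_rot: [0.7, 0.622, -0.252, 0.243]
ft_force: [3.0, -1.3, -1.3]
grip_width: 0.0283
{'clock': np.float64(18.3), 'joint_pos': array([ 0.21 ,  0.701, -0.023,  1.089, -0.681,  1.985]), 'eef_pos': array([ 0.564, -0.075,  0.037]), 'ft_force': array([ 3.025, -1.258, -1.347]), 'grip_width': np.float64(0.028)}
[[ 0.099  0.994 -0.051]
 [ 0.748 -0.108 -0.654]
 [-0.656  0.027 -0.755]]
bay tcp mm [-96.6 -62.   37.3]
tool axes in bay
 [[-0.751 -0.12   0.649]
 [-0.073  0.992  0.099]
 [-0.656  0.027 -0.755]] tilt 41.0
```

```bash
python3 -m crank '[[[1.5,0,2,0,255],[0,0,0,0,120],[0,0,0,0,0],[0,0,0,0,0],[0,0,0,0,0]]]'; python3 st.py;  python3 -m crank '[[[0,0,-25,0,0],[0,0,-50,0,0],[0,0,-60,0,0],[0,0,-40,0,0],[0,0,0,0,100]]]'; python3 st.py; python3 shot.py n wrist scene top;python3 wz.py n; python3 rackchk.py n
```

```text
clock: 18.92
eef_pos: [0.5617, -0.0759, 0.0349]
tool_rot: [0.699, 0.622, -0.255, 0.242]
ft_force: [0.6, -0.2, -0.0]
grip_width: 0.0853
{'clock': np.float64(18.925), 'joint_pos': array([ 0.21 ,  0.703, -0.027,  1.088, -0.682,  1.985]), 'eef_pos': array([ 0.562, -0.076,  0.035]), 'ft_force': array([ 0.646, -0.176, -0.022]), 'grip_width': np.float64(0.085)}
[[ 0.096  0.994 -0.055]
 [ 0.747 -0.108 -0.656]
 [-0.658  0.022 -0.753]]
bay tcp mm [-95.2 -64.1  34.9]
tool axes in bay
 [[-0.749 -0.12   0.651]
 [-0.076  0.993  0.095]
 [-0.658  0.022 -0.753]] tilt 41.1
clock: 19.55
eef_pos: [0.57, 0.0411, 0.1689]
tool_rot: [0.7, 0.622, -0.257, 0.241]
ft_force: [-0.2, -0.9, -1.0]
grip_width: 0.0697
{'clock': np.float64(19.55), 'joint_pos': array([ 0.388,  0.669,  0.293,  1.578, -0.625,  2.201]), 'eef_pos': array([0.57 , 0.041, 0.169]), 'ft_force': array([-0.151, -0.9  , -0.98 ]), 'grip_width': np.float64(0.07)}
[[ 0.095  0.994 -0.059]
 [ 0.747 -0.111 -0.656]
 [-0.658  0.018 -0.752]]
bay tcp mm [-211.1  -82.5  168.9]
tool axes in bay
 [[-0.749 -0.118  0.652]
 [-0.077  0.993  0.091]
 [-0.658  0.018 -
[... 1025 characters left out ...]
 23 y mid -55.1 w 21.7 z 51.6
  x -45 n 21 y mid -53.2 w 21.1 z 52.6
  x -35 n 19 y mid -51.1 w 18.9 z 52.8
  x -25 n 15 y mid -50.7 w 14.1 z 52.5
  x -15 n 10 y mid -48.7 w 12.8 z 52.0
  x [-176.8  -18.3]
scene_n caps 1332 [array([-45.3, -40.6,  17.4,  83.8,  91.3]), array([-30.9, -27.1,   8.1,  35.5,  36.8]), array([ 86. ,  90.6,  99.7, 102.9, 104. ])] ((23.113265991210938, 2.1579246520996094), (71.69805908203125, 140.6255340576172), 89.033203125)
top_n caps 642 [array([-44.7, -41. ,  17.7,  81.6,  88.5]), array([-32.2, -29.8,   4.7,  31.3,  33.7]), array([ 88.5,  93.1, 101.7, 105.8, 107.3])] ((22.45671844482422, 0.9225234985351562), (68.15792846679688, 136.65380859375), 89.82469940185547)
```

View pics/scene_nz.png

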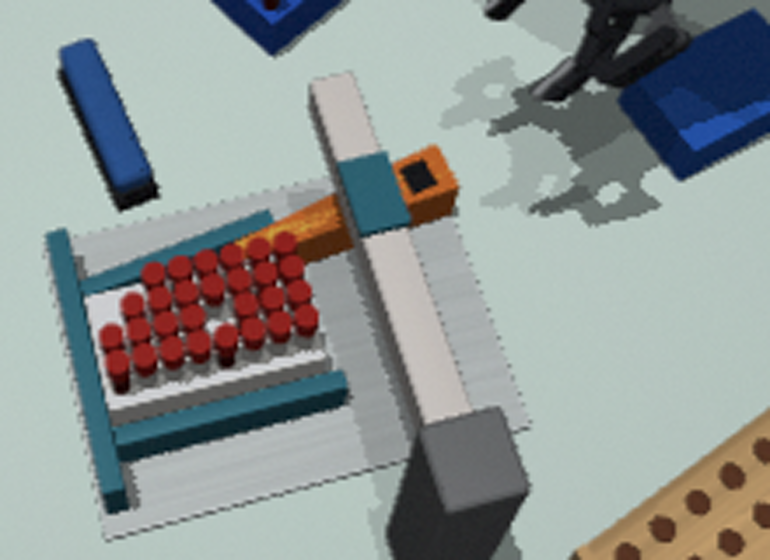

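View pics/wrist_n.png

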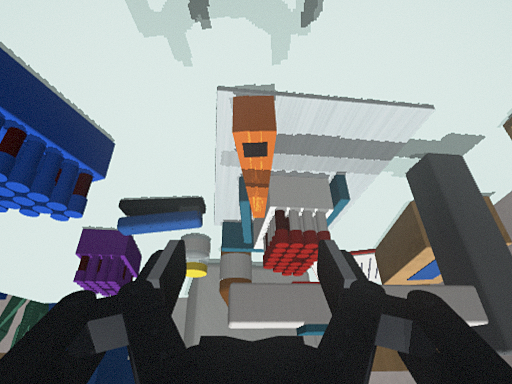

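View pics/top_nz.png

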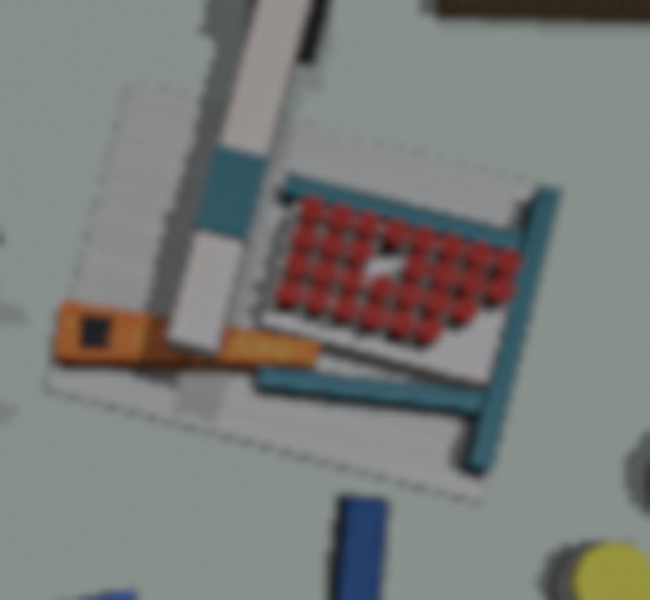

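```bash
python3 -m crank '[[[31,1.6,37,0,255],[31,1.6,37,0,255],[28,1.6,34,0,255],[0,0,0,0,255]]]'; python3 st.py
```

```text
clock: 20.2
eef_pos: [0.5694, 0.0271, 0.0176]
tool_rot: [0.7, 0.619, -0.265, 0.237]
ft_force: [-0.2, -0.4, 0.6]
grip_width: -0.0001
{'clock': np.float64(20.2), 'joint_pos': array([ 0.366,  0.825,  0.153,  1.29 , -0.629,  2.188]), 'eef_pos': array([0.569, 0.027, 0.018]), 'ft_force': array([-0.248, -0.441,  0.627]), 'grip_width': np.float64(-0.0)}
[[ 0.092  0.993 -0.077]
 [ 0.742 -0.12  -0.66 ]
 [-0.664  0.004 -0.748]]
bay tcp mm [-197.3  -79.8   17.6]
tool axes in bay
 [[-0.743 -0.108  0.66 ]
 [-0.078  0.994  0.074]
 [-0.664  0.004 -0.748]] tilt 41.6
```

```bash
python3 -m crank '[[[-3,6,-2.6,0,255],[-7.6,1.9,6.8,0,255],[-7.6,1.9,6.8,0,255],[0,0,0,0,255]]]'; python3 -m crank '[[[-7.6,1.9,6.8,0,255],[-7.6,1.9,6.8,0,255]]]'; python3 st.py; python3 shot.py o scene top;python3 wz.py o; python3 rackchk.py o
```

```text
clock: 20.7
eef_pos: [0.5796, 0.0028, 0.0268]
tool_rot: [0.702, 0.618, -0.262, 0.238]
ft_force: [-0.2, -0.2, 0.6]
grip_width: 0.0003
clock: 20.95
eef_pos: [0.582, -0.0179, 0.0277]
tool_rot: [0.702, 0.618, -0.26, 0.239]
ft_force: [1.1, 0.8, -0.3]
grip_width: -0.0003
{'clock': np.float64(20.95), 'joint_pos': array([ 0.293,  0.791,  0.123,  1.232, -0.655,  2.103]), 'eef_pos': array([ 0.582, -0.018,  0.028]), 'ft_force': array([ 1.125,  0.829, -0.343]), 'grip_width': np.float64(-0.0)}
[[ 0.099  0.993 -0.07 ]
 [ 0.744 -0.121 -0.658]
 [-0.661  0.013 -0.75 ]]
bay tcp mm [-156.4  -57.4   27.7]
tool axes in bay
 [[-0.747 -0.107  0.656]
 [-0.072  0.994  0.081]
 [-0.661  0.013 -0.75 ]] tilt 41.4
scene_o wedge 358
  x -145 n 57 y mid -58.4 w 37.1 z 50.2
  x -95 n 13 y mid -53.4 w 27.4 z 50.3
  x -85 n 50 y mid -53.7 w 29.4 z 50.4
  x -75 n 52 y mid -53.1 w 29.0 z 50.1
  x -65 n 42 y mid -52.0 w 26.0 z 50.1
  x -55 n 30 y mid -52.8 w 25.7 z 49.9
  x -45 n 18 y mid -41.8 w 44.8 z 50.8
  x -35 n 24 y mid -41.4 w 41.5 z 51.4
  x -25 n 16 y mid -43.8 w 32.8 z 51.4
  x -15 n 18 y mid -39.8 w 38.0 z 52
[... 517 characters left out ...]
 y mid -49.8 w 18.0 z 53.1
  x -15 n 19 y mid -50.0 w 18.4 z 53.2
  x -5 n 16 y mid -48.5 w 14.8 z 53.4
  x 5 n 14 y mid -47.6 w 13.6 z 52.3
  x 15 n 11 y mid -47.9 w 13.1 z 52.7
  x [-147.3   13.1]
scene_o caps 1337 [array([-45.3, -40.6,  17.3,  84.1,  91.4]), array([-30.1, -26.4,   9.1,  36.4,  38. ]), array([ 86.4,  90.8,  99.7, 102.6, 103.8])] ((23.26806640625, 3.4509735107421875), (71.7689437866211, 140.4909210205078), 89.19906616210938)
top_o caps 637 [array([-44.6, -41.1,  17.1,  81.6,  88.7]), array([-30.7, -28.1,   5.8,  32.7,  35.4]), array([ 88.9,  93.5, 101.9, 105.8, 107.1])] ((22.181407928466797, 2.4062328338623047), (138.0216827392578, 67.47198486328125), 0.0073285410180687904)
```

View pics/scene_oz.png

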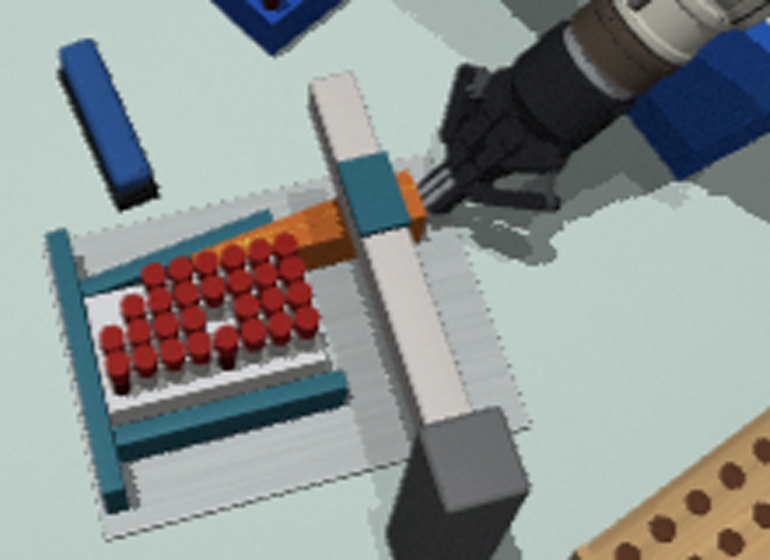

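View pics/top_oz.png

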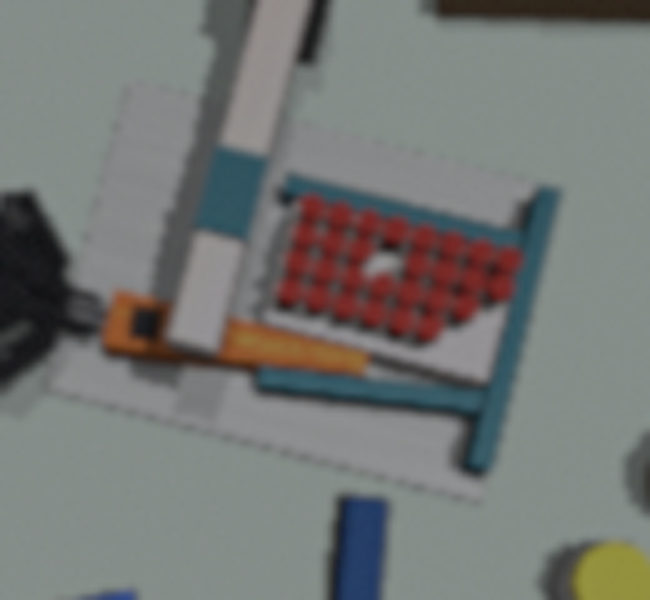

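```bash
python3 -m crank '[[[-6.2,-0.6,8.1,0,255],[-6.2,-0.6,8.1,0,255]]]';  python3 -m crank '[[[-7,-0.6,7,0,255]]]'; python3 st.py
```

```text
clock: 21.3
eef_pos: [0.5789, -0.0389, 0.024]
tool_rot: [0.702, 0.618, -0.26, 0.24]
ft_force: [0.8, 1.8, 1.7]
grip_width: -0.0001
clock: 21.42
eef_pos: [0.5783, -0.0487, 0.0236]
tool_rot: [0.702, 0.618, -0.259, 0.241]
ft_force: [5.6, 3.3, 2.0]
grip_width: -0.0002
{'clock': np.float64(21.425), 'joint_pos': array([ 0.247,  0.768,  0.065,  1.159, -0.671,  2.048]), 'eef_pos': array([ 0.578, -0.049,  0.024]), 'ft_force': array([5.609, 3.257, 2.037]), 'grip_width': np.float64(-0.0)}
[[ 0.102  0.993 -0.066]
 [ 0.743 -0.12  -0.658]
 [-0.661  0.018 -0.75 ]]
bay tcp mm [-125.5  -54.    23.6]
tool axes in bay
 [[-0.747 -0.108  0.656]
 [-0.069  0.994  0.085]
 [-0.661  0.018 -0.75 ]] tilt 41.4
```

```bash
python3 -m crank '[[[-3.8,0.5,3.3,0,255]]]';  python3 -m crank '[[[-3.8,0.5,3.3,0,255]]]';python3 -m crank '[[[-3,0.3,2.6,0,255]]]'; python3 st.py
```

```text
clock: 21.55
eef_pos: [0.5787, -0.0543, 0.0237]
tool_rot: [0.703, 0.618, -0.258, 0.241]
ft_force: [1.7, 1.0, 0.2]
grip_width: -0.0
clock: 21.68
eef_pos: [0.5788, -0.0597, 0.0238]
tool_rot: [0.703, 0.618, -0.258, 0.241]
ft_force: [2.7, 1.3, -0.2]
grip_width: -0.0001
clock: 21.8
eef_pos: [0.5789, -0.0618, 0.0235]
tool_rot: [0.703, 0.618, -0.256, 0.239]
ft_force: [-0.2, 19.9, 7.3]
grip_width: 0.0001
{'clock': np.float64(21.8), 'joint_pos': array([ 0.224,  0.757,  0.047,  1.13 , -0.673,  2.018]), 'eef_pos': array([ 0.579, -0.062,  0.023]), 'ft_force': array([-0.184, 19.931,  7.309]), 'grip_width': np.float64(0.0)}
[[ 0.104  0.993 -0.064]
 [ 0.747 -0.121 -0.654]
 [-0.657  0.02  -0.754]]
bay tcp mm [-112.9  -50.5   23.5]
tool axes in bay
 [[-0.751 -0.108  0.651]
 [-0.068  0.994  0.086]
 [-0.657  0.02  -0.754]] tilt 41.1
```

```bash
python3 -m crank '[[[-1,0,1,0,255]]]'; python3 shot.py p scene top;python3 wz.py p; python3 rackchk.py p
```

```text
clock: 21.92
eef_pos: [0.5789, -0.0616, 0.0234]
tool_rot: [0.703, 0.619, -0.255, 0.239]
ft_force: [1.4, 7.8, 3.5]
grip_width: 0.0003
scene_p wedge 406
  x -95 n 10 y mid -50.8 w 36.2 z 48.1
  x -85 n 25 y mid -50.7 w 35.5 z 50.5
  x -75 n 39 y mid -50.3 w 34.6 z 50.6
  x -65 n 53 y mid -49.1 w 32.7 z 50.1
  x -55 n 44 y mid -47.9 w 30.2 z 50.2
  x -45 n 24 y mid -44.3 w 37.7 z 51.2
  x -35 n 31 y mid -40.5 w 47.1 z 51.2
  x -25 n 24 y mid -38.0 w 42.1 z 51.6
  x -15 n 29 y mid -36.3 w 42.4 z 50.6
  x -5 n 20 y mid -39.2 w 35.5 z 50.8
  x 5 n 24 y mid -37.5 w 40.1 z 51.7
  x 15 n 14 y mid -40.0 w 29.0 z 50.8
  x 25 n 19 y mid -34.4 w 37.9 z 51.3
  x 35 n 13 y mid -31.6 w 37.5 z 53.3
  x 45 n 13 y mid -32.5 w 36.3 z 98.3
  x 55 n 19 y mid -32.4 w 34.1 z 52.2
  x [-90.2  58.6]
top_p wedge 293
  x -75 n 11 y mid -61.3 w 52.2 z 53.3
  x -65 n 30 y mid -51.4 w 28.6 z 52.5
  x -55 n 32 y mid -49.8 w 29.4 z 51.5
  x -45 n 28 y mid -49.3 w 28.5 z 52.7
  x -35 n 26 y mid -47.6 w 25.1 z 52.0
  x -25 n 22 y mid -47.8 w 22.2 z 51.5
  x -15 n 23 y mid -47.3 w 24.0 z 52.8
  x -5 n 20 y mid -46.4 w 21.3 z 51.9
  x 5 n 20 y mid -45.6 w 19.7 z 50.4
  x 15 n 19 y mid -45.6 w 17.7 z 52.0
  x 25 n 16 y mid -43.4 w 16.7 z 51.9
  x 35 n 16 y mid -43.6 w 17.5 z 51.8
  x 45 n 16 y mid -43.2 w 15.1 z 53.1
  x 55 n 11 y mid -41.7 w 11.3 z 52.3
  x [-72.2  54.1]
scene_p caps 1353 [array([-44.4, -39.9,  16.8,  83.8,  91.2]), array([-24.8, -20.5,  14.7,  42.2,  43.2]), array([ 86.5,  90.5,  99.7, 102.7, 104. ])] ((23.552734375, 8.501205444335938), (72.75580596923828, 139.72181701660156), 89.35626983642578)
top_p caps 641 [array([-44.1, -40.7,  17.8,  80.9,  88.8]), array([-25.8, -22.6,  10.9,  37.3,  40.4]), array([ 88.8,  93.7, 101.7, 105.3, 106.6])] ((22.76898956298828, 8.029125213623047), (136.39715576171875, 69.26842498779297), 0.3035072982311249)
```

View pics/scene_pz.png

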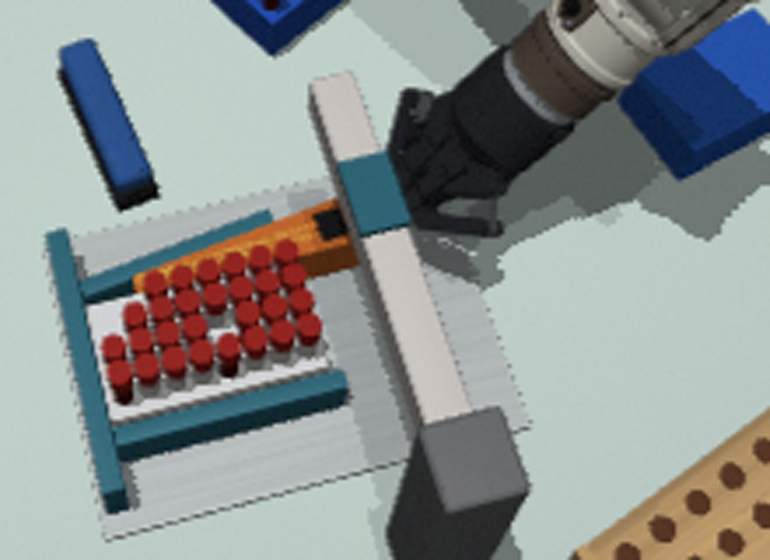

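View pics/top_pz.png

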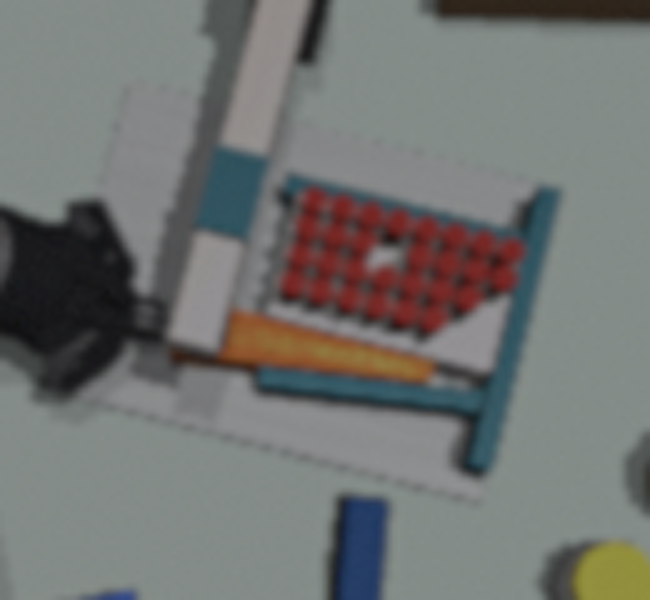

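```bash
python3 -m crank '[[[-2.2,0.3,2,0,255]]]';python3 -m crank '[[[-2.5,0.3,2.2,0,255]]]';python3 -m crank '[[[-2.5,0.3,2.2,0,255]]]'; python3 st.py
```

```text
clock: 22.15
eef_pos: [0.5791, -0.0617, 0.0233]
tool_rot: [0.703, 0.62, -0.253, 0.237]
ft_force: [-1.0, 16.7, 8.2]
grip_width: -0.0004
clock: 22.28
eef_pos: [0.5791, -0.0617, 0.0232]
tool_rot: [0.704, 0.622, -0.251, 0.235]
ft_force: [-1.2, 16.2, 7.1]
grip_width: 0.0002
clock: 22.4
eef_pos: [0.5792, -0.0616, 0.0231]
tool_rot: [0.703, 0.623, -0.249, 0.234]
ft_force: [-1.2, 14.6, 6.2]
grip_width: 0.0002
{'clock': np.float64(22.4), 'joint_pos': array([ 0.218,  0.746,  0.036,  1.111, -0.657,  1.995]), 'eef_pos': array([ 0.579, -0.062,  0.023]), 'ft_force': array([-1.151, 14.647,  6.17 ]), 'grip_width': np.float64(0.0)}
[[ 0.099  0.993 -0.059]
 [ 0.761 -0.114 -0.639]
 [-0.641  0.018 -0.767]]
bay tcp mm [-113.1  -50.3   23.1]
tool axes in bay
 [[-0.763 -0.114  0.636]
 [-0.076  0.993  0.087]
 [-0.641  0.018 -0.767]] tilt 39.9
```

```bash
python3 -m crank '[[[5,0,-6,0,255],[15,0,-20,0,255],[20,0,-40,0,255],[0,0,-55,0,255],[0,0,-55,0,255],[0,0,-50,0,255],[0,0,0,0,255],[0,0,0,0,255]]]'; python3 st.py; python3 shot.py q scene top wrist;python3 wz.py q; python3 rackchk.py q
```

```text
clock: 23.4
eef_pos: [0.5898, 0.1132, 0.1693]
tool_rot: [0.7, 0.623, -0.262, 0.23]
ft_force: [0.1, 0.1, 0.9]
grip_width: -0.0001
{'clock': np.float64(23.4), 'joint_pos': array([ 0.467,  0.795,  0.528,  1.751, -0.573,  2.288]), 'eef_pos': array([0.59 , 0.113, 0.169]), 'ft_force': array([0.102, 0.056, 0.866]), 'grip_width': np.float64(-0.0)}
[[ 0.086  0.993 -0.08 ]
 [ 0.753 -0.117 -0.648]
 [-0.653 -0.005 -0.758]]
bay tcp mm [-285.8  -79.5  169.3]
tool axes in bay
 [[-0.753 -0.111  0.649]
 [-0.087  0.994  0.069]
 [-0.653 -0.005 -0.758]] tilt 40.8
scene_q wedge 396
  x -95 n 10 y mid -50.1 w 34.6 z 50.5
  x -85 n 26 y mid -50.6 w 36.5 z 50.1
  x -75 n 37 y mid -39.3 w 57.0 z 50.5
  x -65 n 53 y mid -49.2 w 33.8 z 50.4
  x -55 n 40 y mid -48.1 w 31.9 z 50.8
  x -45 n 25 y mid -45.0 w 37.5 z 50.5
  x -35 n 30 y mid -39.7 w 43.2 z 51.3
  x -25 n 21 y mid -39.4 w 40.1 z 51.1
  x -15 n 31 y mid -36.3 w 43.4 z 51.0
  x -5 n 20 y mid -41.0 w 33.5 z 50.4
  x 5 n 24 y mid -36.5 w 39.6 z 52.8
  x 15 n 13 y mid -40.6 w 26.9 z 50.7
  x 25 n 18 y mid -34.9 w 37.7 z 50.9
  x 35 n 12 y mid -33.6 w 36.2
[... 514 characters left out ...]
y mid -45.1 w 18.9 z 52.4
  x 25 n 15 y mid -44.8 w 14.7 z 51.9
  x 35 n 16 y mid -43.3 w 15.6 z 52.5
  x 45 n 16 y mid -42.6 w 14.8 z 52.3
  x 55 n 11 y mid -41.6 w 11.6 z 52.1
  x [-71.7  54.4]
scene_q caps 1356 [array([-44.3, -39.8,  17. ,  83.9,  91.2]), array([-25. , -20.5,  14.8,  42.1,  43.7]), array([ 86.5,  90.4,  99.6, 102.8, 103.9])] ((23.79349136352539, 8.76396369934082), (139.90829467773438, 71.82202911376953), 0.08275069296360016)
top_q caps 637 [array([-44.4, -40.8,  17. ,  80.8,  88.6]), array([-26. , -22.8,  11.3,  37.2,  40.1]), array([ 87.8,  93.5, 101.8, 105.7, 106.7])] ((22.433643341064453, 7.961467742919922), (136.92977905273438, 68.94650268554688), 0.15999725461006165)
```

View pics/scene_q.png

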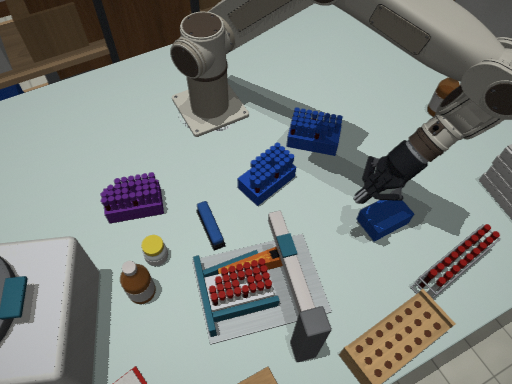

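View pics/wrist_q.png

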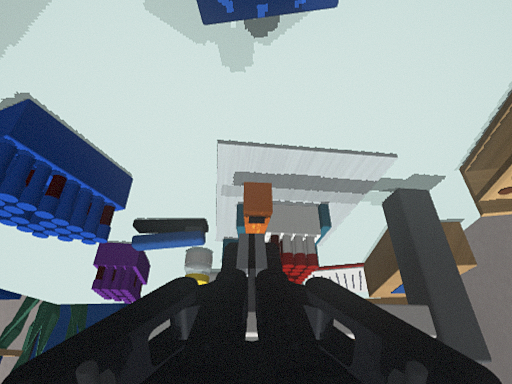

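View pics/top_qz.png

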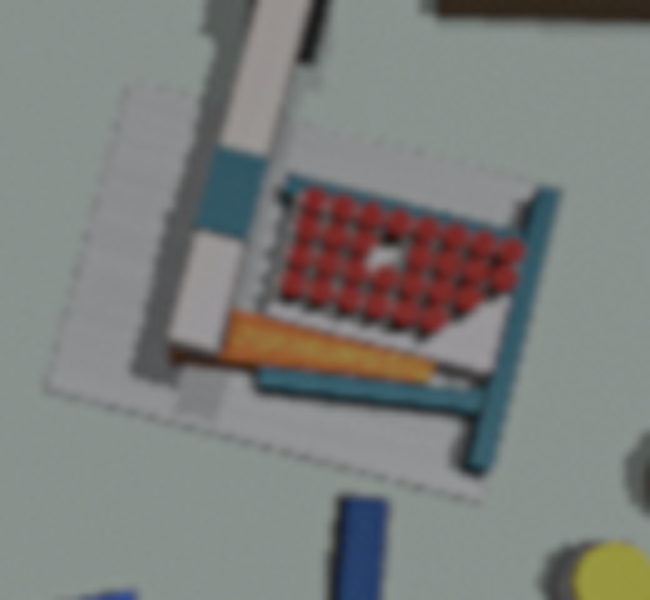

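```bash
python3 - <<'E'
from h import *
for n in("scene0","scene_q"):
    c=load(n);hsv=cv2.cvtColor(c["img"],cv2.COLOR_BGR2HSV).astype(int);H,S,V=hsv[...,0],hsv[...,1],hsv[...,2]
    for nm,m in {"blue":(H>105)&(H<122)&(S>150)&(V>60),"yel":(H>22)&(H<32)&(S>150),"amber":(H>5)&(H<16)&(S>100)&(V<130)}.items():
        nn,L,st,ce=cv2.connectedComponentsWithStats(m.astype(np.uint8))
        print(n,nm,[st[i].tolist() for i in range(1,nn) if st[i,4]>80])
P=bot.job_done();print(P)
E
```

```text
scene0 blue [[287, 108, 55, 48, 1742], [238, 143, 58, 62, 1816], [357, 193, 57, 48, 1551], [198, 202, 25, 41, 468]]
scene0 yel [[142, 235, 22, 21, 345]]
scene0 amber [[0, 1, 11, 16, 122], [24, 0, 80, 45, 1031], [102, 0, 79, 61, 3182], [57, 54, 55, 25, 461], [436, 76, 25, 24, 405], [330, 154, 52, 32, 375], [121, 265, 30, 29, 551]]
scene_q blue [[0, 85, 19, 15, 182], [287, 108, 55, 48, 1815], [238, 143, 58, 62, 1977], [357, 200, 57, 41, 1353], [198, 202, 25, 42, 470]]
scene_q yel [[142, 235, 21, 21, 343]]
scene_q amber [[0, 1, 11, 16, 123], [23, 0, 81, 43, 1073], [101, 0, 90, 61, 3607], [57, 54, 55, 25, 487], [436, 78, 25, 21, 292], [265, 257, 18, 12, 119], [121, 265, 30, 29, 559]]
the job is handed in; nothing more can be done
None
```

I pushed the white rack home against the back stop with the tool leaning about 41 degrees. I then gripped the orange wedge, set its thin tip in the gap, let go, and drove it in from the thick end. It stopped moving at about 15–17 N along the drive, with one 20 N reading. The job was handed in at about 23.6 s.

**Last checks, with the robot backed well clear:**
- **Rack:** the centre measured x about 23, y about 8.4 mm, against a target of 25 and 8. It is square to within 0.2 degrees, and nothing moved when I backed off. The x reading is about 2 mm short, within the calibration error, and the same as when the rack was pressed on the stop.
- **Wedge:** it lies flat on the plate, turned about 4–5 degrees. Its tip measured x about 55–59 mm, against 63 expected. The camera readings came out several mm short at such edges throughout, and the wedge would not move further under the push.
- **Bystanders:** the blue box, bottle, jar and stapler showed the same outlines in the scene camera before and after. The gripper hid part of the blue box's outline in the last picture. I kept the robot off the reader arm by calculated clearance and saw no contact in the pictures.

**Went differently than planned:** on the first try at the mouth, the tip touched the plate and the wedge slipped slightly in the grip. I raised it and shifted it sideways before going in. The rack also turned 2–3 degrees while sliding, and squared up on reaching the stop.

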